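# Close the hasp of a transit case and lock it with the drop pin

## Task

Lock the blue transit case: first swing its steel hasp over from the lid and fully down so that the staple comes through its slot. Then take the locking pin that lies on the worktop, lay it head up in the sloping black rest and let go of it there so that you can take it again by its red head, and drop it upright, foot first, through the staple's loop in front of the hasp until its cross lug sits on the loop, and let go. Leave the stamp, solder spool, heat sink, brush and cutters where they are.

Things in the scene. Friction and masses are not known exactly. Their poses are not given: they have to be found in the camera images.
- case: Closed transit case with blue body and grey lid, fixed to the worktop: 100 mm deep (x), 160 mm wide (y), 126 mm high. Origin at the centre of its underside; its front, with hasp and staple, faces its own -x (towards the robot, turned by up to 0.2 rad).
- hasp (a joint): Hinge of the steel hasp, axis along the case's y. 0 = closed, hanging flat down the case's front, staple through its slot; 1.57 = level, pointing to the case's -x; 3.14 = upright; starts at 3.5 to 4.2, leaning back over the lid. Stiff (about 0.06 N m): it stays where it is left and 1 to 2 N at its end moves it. Stops at 0 and 4.5.
- hasp_hinge (a point): Middle of the hinge axis: 56 mm in front of the case's centre (case -x), 128 mm above the worktop, 2 mm above the lid. Frame: the case's. The plate is 4 mm thick, 80 mm wide (y) and reaches 61 mm from the axis; its slot (36 mm wide, 20 mm tall) lies 28 to 48 mm from the axis.
- hasp_end (a point): On the hasp plate, middle of its free edge, 58 mm from the hinge axis; that edge is a rolled lip 7 mm thick.
- staple_loop (a point): Centre of the staple's loop, level with the loop's upper side, 93.5 mm above the worktop. The staple is a level U of 7 mm round steel bar, standing out 37 mm from the case's front; in front of the closed hasp its opening is 22 mm deep (case x, hasp to bow) and 16 mm wide (case y). Frame: the case's.
- rest: Sloping black trough on an aluminium foot (100 x 70 mm), fixed. The trough rises at 45 degrees towards the rest's own -x (roughly towards the robot): 78 mm long, 38 mm wide inside, 14 mm side walls, a 16 mm stop at its low end; its high end is open, about 75 mm up. Origin at the centre of the foot's underside.
- rest_seat (a point): Where the pin's origin comes to lie when the pin lies in the middle of the trough, its foot against the low stop. The frame is the rest's.
- stamp: Bystander: small wooden hand stamp, 54 mm tall.
- solder_spool: Bystander: solder spool standing on its flange, 58 mm across, 52 mm tall.
- heat_sink: Bystander: dark finned heat sink, 60 x 50 x 26 mm.
- esd_brush: Bystander: black brush, 132 mm long.
- flush_cutters: Bystander: cutters with blue sleeves, 128 mm long.
- pin_head (a point): Centre of the pin's red cross bar head (16 mm long, 44 mm wide along the pin's y, 12 mm thick along its z), 66 mm from the pin's origin. Between lug and head are 50 mm of 12 mm round neck. In the staple the head stands clear above the lid. Frame: the pin's.
- pin: Steel locking pin, 134 mm long, about 0.12 kg, loose, lying flat, head roughly towards the robot. Origin on its axis at the lower face of its cross lug (8 mm long, 30 mm wide along the pin's y, 12 mm thick along z); x points from head to foot. Below the origin: 60 mm of 12 mm round shaft, tapered to 5 mm over the last 14 mm. It balances near its origin.

How it is judged:
By the outcome, as a careful person would: the job done as asked, in the order asked, and still so for the second after the job is handed in, with the robot touching nothing.
It also fails if it takes over 72 s, if anything falls off the work surface, if the arm or the gripper's body presses on something with over 40 N, if the wrist force passes 120 N, or if a joint passes its speed limit or range.

## Robot

A 6-joint arm with a two-finger parallel gripper is mounted at the origin on a cart in front of the work surface, level with it; the furniture and walls round the work are solid. World frame = base frame: x ahead of the robot, y to its left, z up, the work surface at z = 0. Lengths are in m, angles in degrees, forces in N, time in s.
With the tool pointing down it reaches from about 0.2 to 0.875 m from the base axis. Payload 3.4 kg.
Tool frame: the origin (TCP) lies on the mounting face of the last link; the fingertips stand 199 mm ahead of it and the grasp point (between the pads) lies 180 mm ahead of it (robot.tcp_to_tips is the distance from the TCP to the fingertips, in m); z points along the fingers, y is the line along which they close (so a half turn about z gives the same grasp; the last joint's range is limited). The gripper opens to 94 mm and grips with 3 to 60 N. Pads are 16 mm wide; open, the fingers measure 119 mm over their backs; the gripper's body (75 mm by 177 mm) begins 78 mm behind the grasp point.
Start: joints at [61.65, 15.808, 86.224, -0, 77.962, -6.933], TCP at [0.21, 0.535, 0.405] pointing down, gripper open.
Joint ranges: [-165.64, 165.64], [-43.16, 119.46], [12.63, 154.43], [-67.54, 247.53], [6.08, 155.33], [-154.97, 154.97]. Speed limits (degrees/s): [147.25, 147.25, 180, 180, 180, 180].

## Interface

Orientations are given as [roll, pitch, yaw] about the fixed x, y, z axes, in that order (R = Rz(yaw) Ry(pitch) Rx(roll)).
In Python, from rig import sensors, optics, robot gives the robot as it stands.
- The arm moves only by the tool move_arm, never from a script. Its argument "rows" is a list of rows, each an object with "delta_pos": the shift along the tool's x, y, z scaled (see below), a list of three; "dr": the turn, a rotation vector about the tool's x, y, z scaled (see below), a list of three; "gripper": the opening, from -1 (shut) to 1 (fully open). In form: [{"delta_pos": [tx, ty, tz], "dr": [rx, ry, rz], "gripper": gripper}, ...]. A call has 1 to 5 rows; each row shifts and turns the commanded pose from where the row before left it, along the tool's axes as they then stand; what a row does not reach is not made up. The controller multiplies each number of a shift by 0.2 m and each number of a turn by 90 degrees. A row lasts 1/8 s, in which the tool goes at most 62.5 mm and 10.7 degrees, less where a joint would pass 70% of its speed; a pose out of reach is approached as far as the arm can. A call with a number of a shift or a turn outside -1 to 1 is refused whole. A call with a gripper value outside its range is refused whole. The fingers move at their own pace and stop on an object; "force" is the grip in N (left out, the last holds). Time passes only in rows, so rows that do not move let the fingers close. It gives the time, the measured TCP pose, the force, the opening and the grip force at its end, in the units of the state.
- sensors.read_state(): the state, without advancing time (a new reading comes with each control period).
- optics.capture(name): name is "scene" or "top" or "wrist"; returns a dict with "frame" (384x512x3 uint8, red, green, blue), "intrinsics" (3x3 intrinsics, pixels), "R" (3x3) and "t" (3): a world point X has camera coordinates R X + t. Camera axes: x right, y down, z forward; pixel columns grow to the right and rows downward; lengths in m; the calibration is good to about 2 mm. A picture is of the moment at which its call begins. There is no depth.
- robot.sign_off(): hands the job in; it is judged then, once.
The state is a dict: "t": time; "qpos": joint angles; "dq": joint speeds; "joint_efforts": joint torques, N m; "position": TCP position; "ee_rot": TCP orientation; "contact_force": force on the tool from outside, world axes, zero at the start; "ft_torque": the same for the moment, N m; "gripper_width": finger opening in m; "finger_force": force on a finger pad.
Only numpy, scipy, OpenCV 4.12 (cv2) and the standard library are available. Lean on these libraries where they do the work, as an engineer would, in place of code of your own. Each camera call takes 0.05 s, during which the arm holds its last target. There are 200 camera calls.

## Working session

There is one attempt and no reset: what is moved stays moved. The work goes in short steps, Python scripts to look and compute and a tool call to move; the robot and the scene stay as the last step left them, time stands still between calls to the robot, and variables do not carry over. Pictures are saved under pics/ and viewed, at most 10 in all, crops included, and the job is handed in when it is done.

Besides the shell and the picture viewer there is one more tool, called after "Request:" as a command line: name --argument value ..., lists and objects as JSON in quotes. move_arm: Moves the arm, as the interface text tells. Its arguments: {"type":"object","properties":{"rows":{"type":"array"},"force":{"type":"number"}},"required":["rows"]}

```bash
ls; mkdir -p pics; python3 - <<'E'
from rig import sensors, optics, robot
import cv2,numpy as np,pickle
d={}
for n in("scene","top"):
    c=optics.capture(n);d[n]=c;print(n,c["intrinsics"].tolist(),c["R"].round(4).tolist(),c["t"].round(4).tolist())
    cv2.imwrite(f"pics/{n}0.png",cv2.resize(c["frame"][:,:,::-1],(800,600),interpolation=cv2.INTER_CUBIC))
pickle.dump(d,open("c0.pkl","wb"))
print(sensors.read_state())
E
```

```text
pics
scene [[382.4966830564522, 0.0, 264.3198707473101], [0.0, 382.4966830564522, 195.58616102332374], [0.0, 0.0, 1.0]] [[0.6828, -0.7304, -0.0179], [-0.3789, -0.3331, -0.8634], [0.6246, 0.5963, -0.5042]] [-0.3381, 0.2632, 1.1537]
top [[386.62886751740035, 0.0, 257.53558043283084], [0.0, 386.62886751740035, 192.9345165468702], [0.0, 0.0, 1.0]] [[0.0263, -0.9997, 0.0013], [-0.9849, -0.0262, -0.1713], [0.1713, 0.0032, -0.9852]] [-0.0239, 0.5015, 1.3774]
{'t': 0.1, 'qpos': array([ 6.16518201e+01,  1.58433113e+01,  8.62832206e+01, -1.47227385e-03,
        7.79621896e+01, -6.93213049e+00]), 'dq': array([ 8.86929285e-02, -9.05551361e-02, -2.47555885e-01,  8.00811609e-02,
        5.50923321e-03,  1.01234852e-04]), 'joint_efforts': array([ 2.17328256e-03, -4.05456376e+01, -2.37779707e+01,  7.05126068e-02,
        2.98516033e-02, -3.29648014e-05]), 'position': array([0.20987917, 0.53515185, 0.40393085]), 'ee_rot': array([-1.79911753e+02, -9.27919883e-03,  1.58584252e+02]), 'contact_force': array([-0.12993406, -0.00817091, -0.77196447]), 'ft_torque': array([-0.00983679,  0.0122755 , -0.02123206]), 'finger_force': 0.0, 'gripper_width': 0.09412105529994887}
```

View pics/scene0.png

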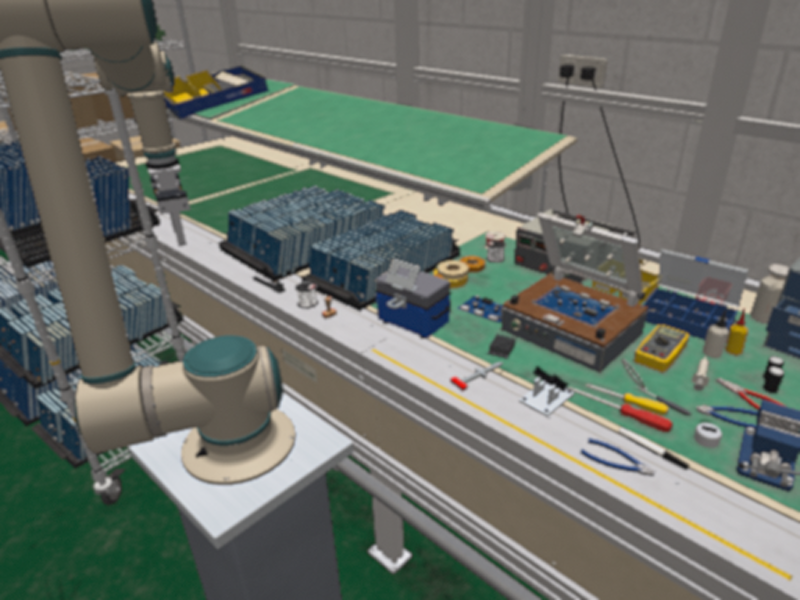

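View pics/top0.png

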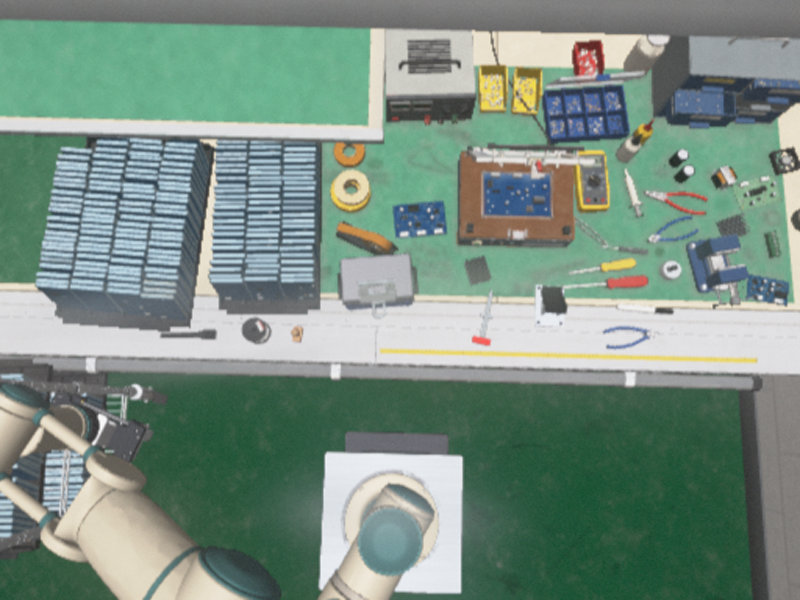

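```bash
cat > h.py <<'E'
import numpy as np, cv2, pickle
from scipy.spatial.transform import Rotation as Ro
def ray(c,uv):
    K,R,t=map(np.array,(c["intrinsics"],c["R"],c["t"]))
    o=-R.T@t; d=R.T@np.linalg.solve(K,[uv[0],uv[1],1.]); return o,d
def onz(c,uv,z):
    o,d=ray(c,uv); return o+d*(z-o[2])/d[2]
def proj(c,X):
    K,R,t=map(np.array,(c["intrinsics"],c["R"],c["t"]))
    p=K@(R@np.array(X)+t); return p[:2]/p[2]
def plan(s,pos,rpy,n=None):
    """rows from the state s to TCP pose; tip shift in tool axes is straight, rotation even"""
    R0=Ro.from_euler('xyz',s["ee_rot"],degrees=True); R1=Ro.from_euler('xyz',rpy,degrees=True)
    rv=(R0.inv()*R1).as_rotvec(degrees=True); dp=np.array(pos)-s["position"]
    n=n or int(np.ceil(max(np.linalg.norm(dp)/.058,np.linalg.norm(rv)/10.5,1)))
    for i in range(n):
        Ri=R0*Ro.from_rotvec(rv*i/n,degrees=True)
        print((Ri.inv().apply(dp/n)/.2).round(4).tolist(),(rv/n/90).round(4).tolist())
def show(s): print(round(s["t"],2),s["position"].round(4),s["ee_rot"].round(2),s["qpos"].round(1),"F",s["contact_force"].round(1),"w",round(s["gripper_width"],4),round(s["finger_force"],1))
E
python3 - <<'E'
from h import *
from rig import optics,sensors
d=pickle.load(open("c0.pkl","rb"))
T=d["top"];S=d["scene"];k=.64
for n,uv,z in(("pinhead",(482,341),.006),("pinfoot",(490,292),.006),("staple",(379,312),.09),("caseL",(341,262),.126),("caseR",(413,258),.126),("case fl",(345,306),.126),("case fr",(413,302),.126),("rest",(550,303),.0),("stamp",(297,332),.04),("spool",(257,330),.05),("cutl",(607,340),0),("brush",(187,334),0)):
    print(n,onz(T,np.array(uv)*k,z).round(3))
for n,uv,z in(("pinhead",(458,382),.006),("staple",(392,303),.09),("rest",(545,395),.0)):
    print("S",n,onz(S,np.array(uv)*k,z).round(3))
c=optics.capture("wrist"); s=sensors.read_state()
Rt=Ro.from_euler('xyz',s["ee_rot"],degrees=True).as_matrix()
o=-c["R"].T@c["t"]; print("cam in tool",Rt.T@(o-s["position"]), "axes",(c["R"]@Rt).round(3).tolist(),c["intrinsics"][0][0])
plan(s,[.36,.12,.42],[180,0,180])
E
```

```text
pinhead [ 0.418 -0.203  0.006]
pinfoot [ 0.537 -0.222  0.006]
staple [0.468 0.042 0.09 ]
caseL [0.573 0.129 0.126]
caseR [ 0.587 -0.032  0.126]
case fl [0.474 0.116 0.126]
case fr [ 0.487 -0.034  0.126]
rest [ 0.515 -0.368  0.   ]
stamp [0.424 0.234 0.04 ]
spool [0.425 0.325 0.05 ]
cutl [ 0.429 -0.504  0.   ]
brush [0.416 0.504 0.   ]
S pinhead [ 0.422 -0.202  0.006]
S staple [0.469 0.042 0.09 ]
S rest [ 0.515 -0.362  0.   ]
cam in tool [0.08374047 0.00061857 0.0206808 ] axes [[-0.0, 1.0, 0.001], [-0.958, 0.0, -0.286], [-0.286, -0.001, 0.958]] 340.3897916923865
[-0.1821, -0.2073, -0.0097] [-0.0001, -0.0, -0.0297]
[-0.1722, -0.2156, -0.0098] [-0.0001, -0.0, -0.0297]
[-0.1619, -0.2234, -0.0098] [-0.0001, -0.0, -0.0297]
[-0.1513, -0.2307, -0.0098] [-0.0001, -0.0, -0.0297]
[-0.1404, -0.2375, -0.0098] [-0.0001, -0.0, -0.0297]
[-0.1292, -0.2438, -0.0099] [-0.0001, -0.0, -0.0297]
[-0.1176, -0.2496, -0.0099] [-0.0001, -0.0, -0.0297]
[-0.1058, -0.2548, -0.0099] [-0.0001, -0.0, -0.0297]
```

```bash
python3 - <<'E'
from h import *
from rig import sensors
s=sensors.read_state();plan(s,[.38,-.08,.42],[180,0,180],10)
E
```

```text
[-0.1915, -0.2553, -0.0077] [-0.0001, -0.0, -0.0238]
[-0.1818, -0.2623, -0.0077] [-0.0001, -0.0, -0.0238]
[-0.1719, -0.2689, -0.0077] [-0.0001, -0.0, -0.0238]
[-0.1617, -0.2751, -0.0078] [-0.0001, -0.0, -0.0238]
[-0.1513, -0.281, -0.0078] [-0.0001, -0.0, -0.0238]
[-0.1407, -0.2864, -0.0078] [-0.0001, -0.0, -0.0238]
[-0.1299, -0.2915, -0.0078] [-0.0001, -0.0, -0.0238]
[-0.1189, -0.2961, -0.0079] [-0.0001, -0.0, -0.0238]
[-0.1078, -0.3004, -0.0079] [-0.0001, -0.0, -0.0238]
[-0.0965, -0.3042, -0.0079] [-0.0001, -0.0, -0.0238]
```

Request:
move_arm --rows '[{"delta_pos": [-0.19,-0.255,-0.008],"dr": [0,0,-0.024],"gripper": 1},{"delta_pos": [-0.18,-0.262,-0.008],"dr": [0,0,-0.024],"gripper": 1},{"delta_pos": [-0.172,-0.269,-0.008],"dr": [0,0,-0.024],"gripper": 1},{"delta_pos": [-0.162,-0.275,-0.008],"dr": [0,0,-0.024],"gripper": 1},{"delta_pos": [-0.151,-0.281,-0.008],"dr": [0,0,-0.024],"gripper": 1}]'

```text
t: 0.78
position: [0.2929, 0.2323, 0.4125]
ee_rot: [180.0, 0.0, 169.5]
contact_force: [1.5, -0.4, 0.2]
gripper_width: 0.0939
finger_force: 0.0
```

Request:
move_arm --rows '[{"delta_pos": [-0.14,-0.286,-0.008],"dr": [0,0,-0.024],"gripper": 1},{"delta_pos": [-0.13,-0.292,-0.008],"dr": [0,0,-0.024],"gripper": 1},{"delta_pos": [-0.119,-0.296,-0.008],"dr": [0,0,-0.024],"gripper": 1},{"delta_pos": [-0.108,-0.3,-0.008],"dr": [0,0,-0.024],"gripper": 1},{"delta_pos": [-0.096,-0.304,-0.008],"dr": [0,0,-0.024],"gripper": 1}]'

```text
t: 1.4
position: [0.3767, -0.0689, 0.4205]
ee_rot: [180.0, 0.1, -179.8]
contact_force: [0.6, 1.2, 0.3]
gripper_width: 0.0938
finger_force: 0.0
```

```bash
python3 - <<'E'
from h import *
from rig import optics,sensors
c=optics.capture("wrist"); pickle.dump(c,open("w1.pkl","wb")); show(sensors.read_state())
cv2.imwrite("pics/w1.png",cv2.resize(c["frame"][:,:,::-1],(800,600),interpolation=cv2.INTER_CUBIC))
E
```

```text
1.45 [ 0.3791 -0.0757  0.4207] [-1.7951e+02  1.7000e-01  1.7994e+02] [ -21.4   -1.5  104.7   -0.4   76.5 -111.3] F [ 1.3 -4.3 -0.3] w 0.0939 0.0
```

View pics/w1.png

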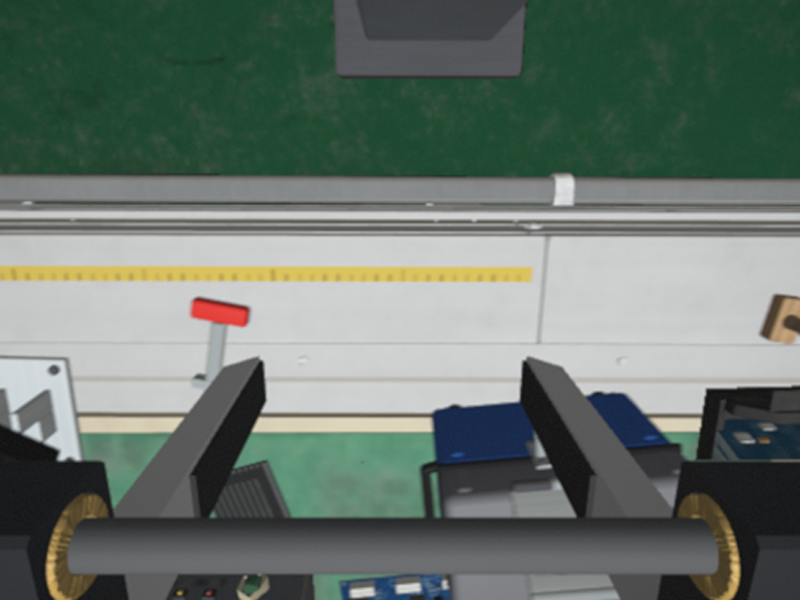

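Request:
move_arm --rows '[{"delta_pos": [-0.25,-0.06,0],"dr": [0,0,0],"gripper": 1},{"delta_pos": [-0.25,-0.06,0],"dr": [0,0,0],"gripper": 1},{"delta_pos": [-0.25,-0.06,0],"dr": [0,0,0],"gripper": 1},{"delta_pos": [-0.25,-0.06,0],"dr": [0,0,0],"gripper": 1},{"delta_pos": [0,0,0],"dr": [0,0,0],"gripper": 1}]'

```text
t: 2.08
position: [0.5798, -0.1148, 0.4185]
ee_rot: [180.0, -0.0, -179.8]
contact_force: [-1.2, 0.2, 0.1]
gripper_width: 0.094
finger_force: 0.0
```

```bash
python3 - <<'E'
from h import *
from rig import optics,sensors
c=optics.capture("wrist"); pickle.dump(c,open("w2.pkl","wb")); show(sensors.read_state())
cv2.imwrite("pics/w2.png",cv2.resize(c["frame"][:,:,::-1],(800,600),interpolation=cv2.INTER_CUBIC))
E
```

```text
2.12 [ 0.5779 -0.1141  0.4189] [ 1.7995e+02 -1.5000e-01 -1.7981e+02] [ -17.9   16.7   83.     0.    80.5 -108.1] F [-0.6 -0.3  0.3] w 0.0937 0.0
```

View pics/w2.png

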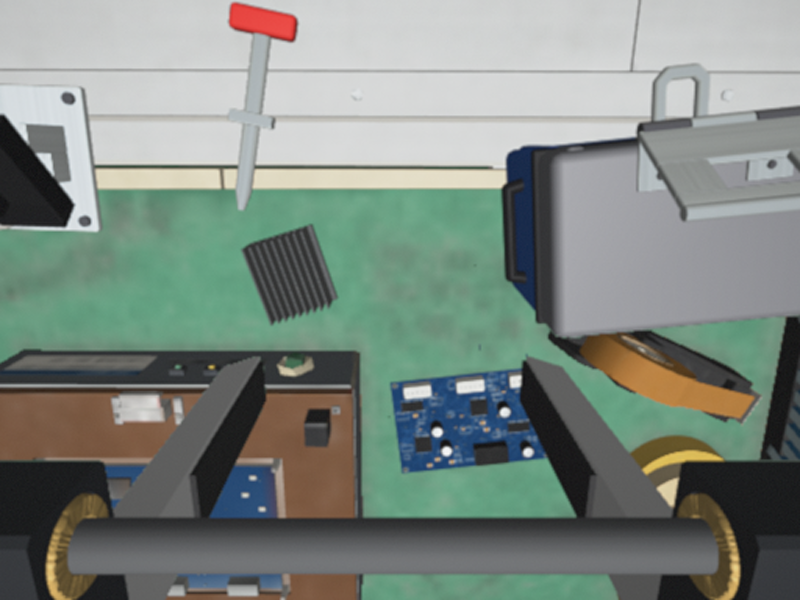

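```bash
python3 - <<'E'
from h import *
c=pickle.load(open("w2.pkl","rb"));k=.64
P=lambda n,u,v,z:print(n,onz(c,(u*k+ -.18,v*k-.18),z).round(4))
P("head",263,21.5,.008);P("lug",251,120,.008);P("foot",241,208,.006)
P("headTL",231,4,.012);P("headBR",296,41,.006)
P("stap bow",682,65,.090);P("stapL",654,100,.090);P("stapR",709,95,.09)
P("stL in base",664,118,.0935);P("stR in",698,113,.0935)
P("lidLF",550,150,.126);P("lidLB",553,333,.126)
P("restFR",82,87,.006);P("restBR",100,231,.006)
w=pickle.load(open("w1.pkl","rb"))
P1=lambda n,u,v,z:print("w1",n,onz(w,(u*k-.18,v*k-.18),z).round(4))
P1("head",220,313,.008);P1("lug",203,380,.008)
E
```

```text
head [ 0.4193 -0.2003  0.008 ]
lug [ 0.481  -0.2128  0.008 ]
foot [ 0.5419 -0.225   0.006 ]
headTL [ 0.4099 -0.2195  0.012 ]
headBR [ 0.4306 -0.1794  0.006 ]
stap bow [0.4557 0.0399 0.09  ]
stapL [0.4733 0.0275 0.09  ]
stapR [0.4706 0.0569 0.09  ]
stL in base [0.4827 0.0326 0.0935]
stR in [0.48   0.0506 0.0935]
lidLF [ 0.4992 -0.037   0.126 ]
lidLB [ 0.5947 -0.0269  0.126 ]
restFR [ 0.4599 -0.3277  0.006 ]
restBR [ 0.5591 -0.3306  0.006 ]
w1 head [ 0.4203 -0.2017  0.008 ]
w1 lug [ 0.477  -0.2205  0.008 ]
```

```bash
cat >> h.py <<'E'
CY=np.radians(5.5); CC=np.array([.541,.048,0]); ex=np.array([np.cos(CY),np.sin(CY),0]); ey=np.array([-np.sin(CY),np.cos(CY),0])
def tocase(X): d=np.array(X)-CC; return np.array([d@ex,d@ey,d[2]])
def cw(x,y,z): return CC+x*ex+y*ey+np.array([0,0,z])
E
python3 - <<'E'
from h import *
c=pickle.load(open("w2.pkl","rb"));k=.64
for uv in((685,213),(640,127),(640,190)):
    o,d=ray(c,(uv[0]*k,uv[1]*k)); s=(-.04-tocase(o)[1])/(d@ey); X=o+s*d; q=tocase(X); r=q-[-.056,0,.128]
    print(q.round(4),"r",np.hypot(r[0],r[2]).round(4),"ang",np.arctan2(-r[0],-r[2])%6.28)
for th in(4.2,4,3.8,3.6,3.4,):
  print(th,[ (proj(c,cw(-.056-R*np.sin(th),-.04,.128-R*np.cos(th)))/k).round() for R in(0,.061)])
E
```

```text
[-0.0214 -0.04    0.1779] r 0.0607 ang 3.744102664510196
[-0.0565 -0.04    0.1333] r 0.0053 ang 3.0545898152143716
[-0.0273 -0.04    0.1359] r 0.0298 ang 4.4405409189107345
4.2 [array([635., 128.]), array([659., 248.])]
4 [array([635., 128.]), array([671., 237.])]
3.8 [array([635., 128.]), array([682., 219.])]
3.6 [array([635., 128.]), array([693., 196.])]
3.4 [array([635., 128.]), array([701., 167.])]
```

```bash
python3 - <<'E'
from h import *
from rig import sensors
s=sensors.read_state();plan(s,cw(.015,0,.42),[180,0,-174.5],3)
E
```

```text
[0.0357, 0.2728, -0.0015] [0.0002, -0.0006, -0.0197]
[0.0273, 0.2737, -0.0017] [0.0002, -0.0006, -0.0197]
[0.0188, 0.2744, -0.0018] [0.0002, -0.0006, -0.0197]
```

Request:
move_arm --rows '[{"delta_pos": [0.036,0.273,0],"dr": [0,0,-0.02],"gripper": 0.07},{"delta_pos": [0.028,0.273,0],"dr": [0,0,-0.02],"gripper": 0.07},{"delta_pos": [0.019,0.274,0],"dr": [0,0,-0.02],"gripper": 0.07},{"delta_pos": [0,0,0],"dr": [0,0,0],"gripper": 0.07},{"delta_pos": [0,0,0],"dr": [0,0,0],"gripper": 0.07}]'

```text
t: 2.75
position: [0.5536, 0.0492, 0.4207]
ee_rot: [-180.0, 0.0, -174.4]
contact_force: [0.0, 0.4, -0.7]
gripper_width: 0.0508
finger_force: 0.0
```

```bash
python3 - <<'E'
from h import *
from rig import optics,sensors
c=optics.capture("wrist"); pickle.dump(c,open("w3.pkl","wb")); s=sensors.read_state();show(s);print(tocase(s["position"]))
cv2.imwrite("pics/w3.png",cv2.resize(c["frame"][:,:,::-1],(800,600),interpolation=cv2.INTER_CUBIC))
for q in((-.087,0,.09),(-.072,-.015,.09),(-.072,.015,.09),(-.056,-.04,.128),(-.056,.04,.128),(-.05,-.08,.126),(-.05,.08,.126),(-.022,-.04,.178),(-.022,.04,.178)): print(q,(proj(c,cw(*q))/.64).round())
E
```

```text
2.8 [0.554  0.0486 0.4206] [-179.95    0.   -174.45] [ -2.1  13.7  86.9  -0.   79.4 -97.7] F [-0.  -0.2 -0.2] w 0.0504 0.0
[ 0.01299167 -0.00068627  0.42061273]
(-0.087, 0, 0.09) [392. 112.]
(-0.072, -0.015, 0.09) [365. 140.]
(-0.072, 0.015, 0.09) [419. 140.]
(-0.056, -0.04, 0.128) [312. 173.]
(-0.056, 0.04, 0.128) [472. 174.]
(-0.05, -0.08, 0.126) [234. 185.]
(-0.05, 0.08, 0.126) [551. 186.]
(-0.022, -0.04, 0.178) [298. 262.]
(-0.022, 0.04, 0.178) [486. 262.]
```

View pics/w3.png

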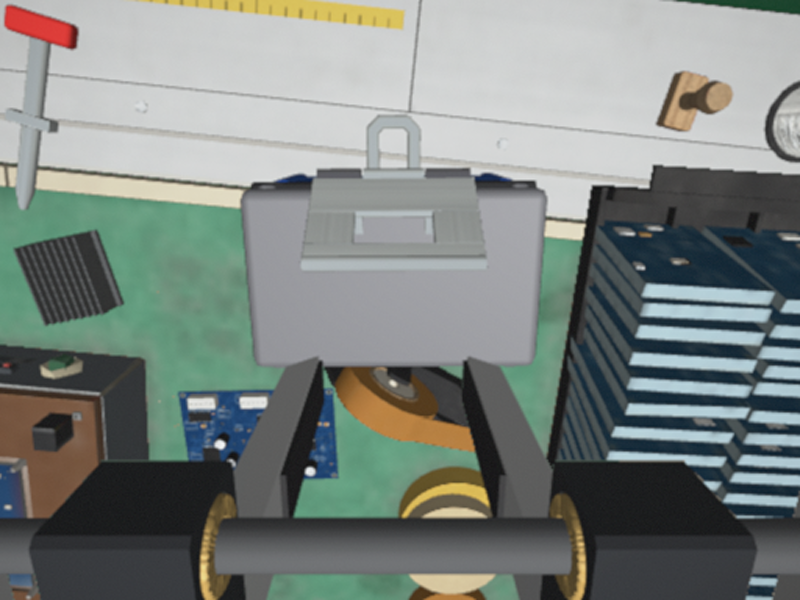

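Request:
move_arm --rows '[{"delta_pos": [0,0,0.175],"dr": [0,0,0],"gripper": 0.07},{"delta_pos": [0,0,0.175],"dr": [0,0,0],"gripper": 0.07},{"delta_pos": [0.1,0,0],"dr": [0,0,0],"gripper": 0.07},{"delta_pos": [0.1,0,0],"dr": [0,0,0],"gripper": 0.07},{"delta_pos": [0.1,0,0],"dr": [0,0,0],"gripper": 0.07}]'

```text
t: 3.42
position: [0.4954, 0.0417, 0.3509]
ee_rot: [-179.9, 0.2, -174.6]
contact_force: [0.6, -0.3, 1.0]
gripper_width: 0.05
finger_force: 1.0
```

Request:
move_arm --rows '[{"delta_pos": [0.1,0,0],"dr": [0,0,0],"gripper": 0.07},{"delta_pos": [0.1,0,0],"dr": [0,0,0],"gripper": 0.07},{"delta_pos": [0.05,0,0.06],"dr": [0,0,0],"gripper": 0.07},{"delta_pos": [0.02,0,0.08],"dr": [0,0,0],"gripper": 0.07},{"delta_pos": [0,0,0],"dr": [0,0,0],"gripper": 0.07}]'

```text
t: 4.05
position: [0.4406, 0.0369, 0.3218]
ee_rot: [180.0, -0.1, -174.6]
contact_force: [-0.8, 0.3, 0.5]
gripper_width: 0.0504
finger_force: 0.0
```

```bash
sed -i 's/CC=np.array(\[.541,.048,0\])/CC=np.array([.5424,.0489,0])/' h.py; python3 - <<'E'
from h import *
from rig import optics,sensors
c=optics.capture("wrist"); s=sensors.read_state();show(s);print(tocase(s["position"])-[0,0,.199])
cv2.imwrite("pics/w4.png",c["frame"][:,:,::-1])
E
```

```text
4.1 [0.4411 0.0371 0.3223] [-1.8000e+02 -5.0000e-02 -1.7453e+02] [ -4.2   8.3 109.   -0.   62.8 -99.7] F [-0.   0.8  0.6] w 0.0506 0.0
[-0.10197235 -0.0020173   0.12327837]
```

View pics/w4.png

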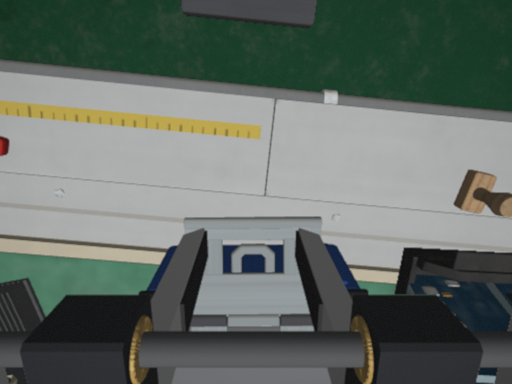

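Request:
move_arm --rows '[{"delta_pos": [0,0.01,0.085],"dr": [0,0,0],"gripper": 0.07},{"delta_pos": [0,0,0.08],"dr": [0,0,0],"gripper": 0.07},{"delta_pos": [-0.06,0,0.06],"dr": [0,0,0],"gripper": 0.07},{"delta_pos": [-0.06,0,0.04],"dr": [0,0,0],"gripper": 0.07},{"delta_pos": [-0.055,0,0],"dr": [0,0,0],"gripper": 0.07}]'

```text
t: 4.72
position: [0.4752, 0.043, 0.2693]
ee_rot: [-180.0, -0.4, -174.4]
contact_force: [-13.8, -3.8, 15.3]
gripper_width: 0.0506
finger_force: 7.6
```

Request:
move_arm --rows '[{"delta_pos": [-0.015,0,0],"dr": [0,0,0],"gripper": 0.07},{"delta_pos": [-0.015,0,0],"dr": [0,0,0],"gripper": 0.07},{"delta_pos": [0,0,0],"dr": [0,0,0],"gripper": 0.07}]'

```text
t: 5.1
position: [0.4773, 0.0434, 0.2689]
ee_rot: [-180.0, -1.0, -174.3]
contact_force: [-15.0, -3.6, 16.1]
gripper_width: 0.0502
finger_force: 7.9
```

```bash
python3 - <<'E'
from h import *
from rig import optics,sensors
s=sensors.read_state();show(s);print(tocase(s["position"])-[0,0,.199])
E
```

```text
5.1 [0.4773 0.0434 0.2689] [-179.96   -1.03 -174.31] [ -3.1  14.9 109.   -0.2  57.1 -98.6] F [-15.   -3.6  16.1] w 0.0502 7.9
[-0.06533454  0.00072861  0.06993027]
```

Request:
move_arm --rows '[{"delta_pos": [0.12,0,0],"dr": [0,0.015,0],"gripper": 0.07},{"delta_pos": [0.12,0,-0.1],"dr": [0,0,0],"gripper": 0.3},{"delta_pos": [0.05,0,-0.3],"dr": [0,0,0],"gripper": 1},{"delta_pos": [0,0,-0.3],"dr": [0,0,0],"gripper": 1},{"delta_pos": [0,0,0],"dr": [0,0,0],"gripper": 1}]'

```text
t: 5.72
position: [0.4295, 0.0386, 0.4149]
ee_rot: [-179.9, -0.7, -174.4]
contact_force: [0.3, 0.1, -0.2]
gripper_width: 0.0867
finger_force: 0.0
```

```bash
python3 - <<'E'
from h import *
from rig import optics,sensors
c=optics.capture("wrist"); s=sensors.read_state();show(s);print(tocase(s["position"])-[0,0,.199]); pickle.dump(c,open("w5.pkl","wb"))
u=proj(c,cw(-.065,0,.09));print(u); x,y=u.astype(int); y=min(y,290)
cv2.imwrite("pics/w5.png",cv2.resize(c["frame"][y-90:y+90,x-120:x+120,::-1],None,fx=3,fy=3,interpolation=cv2.INTER_CUBIC))
print("crop origin",x-120,y-90)
for q in((-.058,-.04,.128),(-.058,.04,.128),(-.058,-.04,.067),(-.058,.04,.067),(-.087,0,.09),(-.08,0,.0935)): print(q,((proj(c,cw(*q))-[x-120,y-90])*3).round())
E
```

```text
5.78 [0.4286 0.0386 0.4121] [-179.95   -1.03 -174.43] [ -4.    3.2 101.1  -0.2  76.7 -99.5] F [-0.4  0.4 -0.5] w 0.0908 0.0
[-0.11429305  0.00066205  0.21313875]
[250.64658308 237.5200457 ]
crop origin 130 147
(-0.058, -0.04, 0.128) [223. 346.]
(-0.058, 0.04, 0.128) [500. 347.]
(-0.058, -0.04, 0.067) [247. 263.]
(-0.058, 0.04, 0.067) [478. 264.]
(-0.087, 0, 0.09) [362. 207.]
(-0.08, 0, 0.0935) [362. 232.]
```

View pics/w5.png

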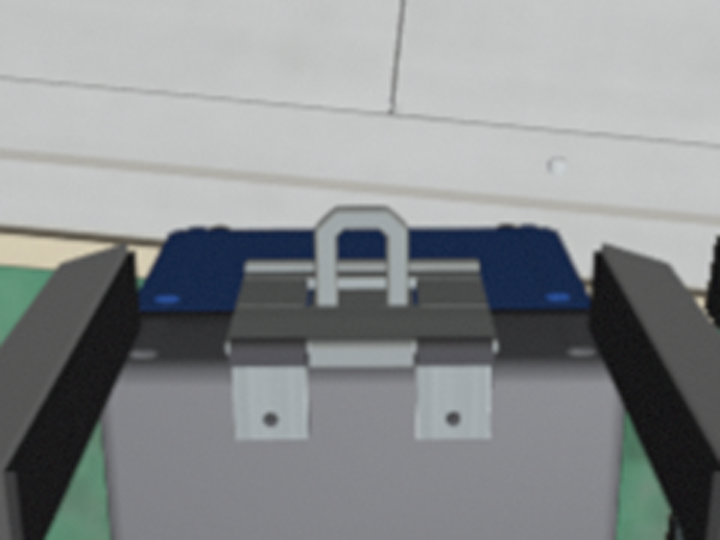

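```bash
python3 - <<'E'
from h import *
from rig import sensors
s=sensors.read_state();plan(s,[.437,-.204,.33],[180,0,168.6],5)
E
```

```text
[0.0137, -0.2422, 0.0826] [-0.0005, -0.0023, 0.0377]
[-0.0004, -0.2427, 0.0824] [-0.0005, -0.0023, 0.0377]
[-0.0145, -0.2423, 0.0823] [-0.0005, -0.0023, 0.0377]
[-0.0285, -0.2411, 0.0822] [-0.0005, -0.0023, 0.0377]
[-0.0424, -0.239, 0.0821] [-0.0005, -0.0023, 0.0377]
```

Request:
move_arm --rows '[{"delta_pos": [0.014,-0.242,0.08],"dr": [0,-0.0023,0.0377],"gripper": 1},{"delta_pos": [0,-0.243,0.083],"dr": [0,-0.0023,0.0377],"gripper": 1},{"delta_pos": [-0.015,-0.242,0.083],"dr": [0,-0.0023,0.0377],"gripper": 1},{"delta_pos": [-0.028,-0.241,0.083],"dr": [0,-0.0023,0.0377],"gripper": 1},{"delta_pos": [-0.042,-0.24,0.083],"dr": [0,-0.0023,0.0377],"gripper": 1}]'

```text
t: 6.4
position: [0.4348, -0.2056, 0.3255]
ee_rot: [-179.8, -0.4, 168.5]
contact_force: [0.8, -0.2, 0.1]
gripper_width: 0.0937
finger_force: 0.0
```

Request:
move_arm --rows '[{"delta_pos": [0,0,0],"dr": [0,0,0],"gripper": 1}]'

```text
t: 6.52
position: [0.4349, -0.2067, 0.3248]
ee_rot: [-179.8, -0.6, 168.4]
contact_force: [0.2, 0.7, -0.3]
gripper_width: 0.0936
finger_force: 0.0
```

```bash
python3 - <<'E'
from h import *
from rig import optics,sensors
c=optics.capture("wrist"); s=sensors.read_state();show(s); pickle.dump(c,open("w6.pkl","wb"))
print(proj(c,[.4193,-.2003,.008]),proj(c,[.481,-.2128,.008]))
f=c["frame"].astype(int)
m=((f[:,:,0]>150)&(f[:,:,1]<80)&(f[:,:,2]<80)).astype(np.uint8)
n,l,st,ce=cv2.connectedComponentsWithStats(m); i=1+st[1:,4].argmax(); print("red",st[i],ce[i], onz(c,ce[i],.010), cv2.minAreaRect(np.argwhere(l==i)[:,::-1].astype(np.float32)))
cv2.imwrite("pics/w6.png",cv2.resize(f[:,:,::-1].astype(np.uint8),(800,600),interpolation=cv2.INTER_CUBIC))
E
```

```text
6.58 [ 0.4348 -0.2051  0.3256] [-179.9    -0.55  168.46] [ -33.4   11.4  104.4   -0.3   64.7 -111.7] F [-0.1 -0.3 -0.7] w 0.0939 0.0
[254.93926985 173.39098121] [254.93843208 238.49413117]
red [231 167  48  16 715] [254.54685315 174.11328671] [ 0.41942627 -0.2006971   0.01      ] ((254.5, 174.5), (15.0, 47.0), 90.0)
```

View pics/w6.png

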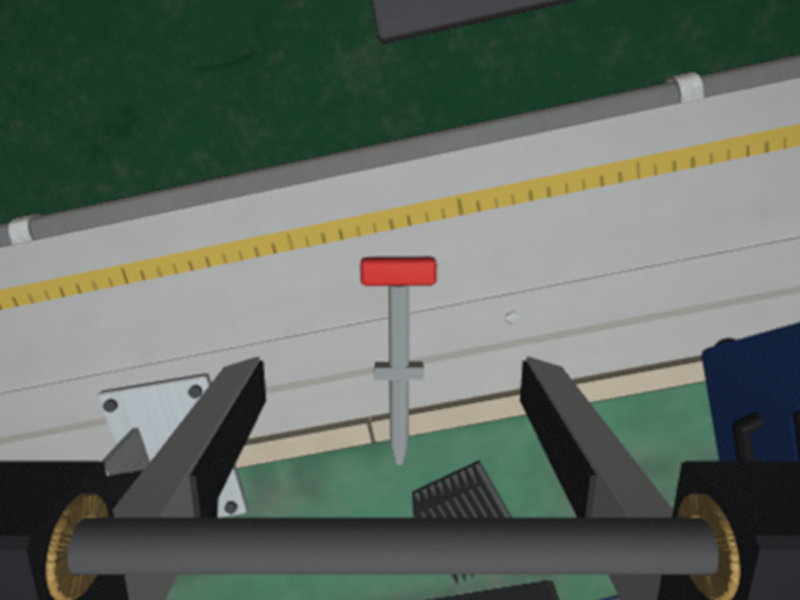

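Request:
move_arm --rows '[{"delta_pos": [-0.03,0.005,0.2],"dr": [0,-0.003,0],"gripper": 1},{"delta_pos": [-0.029,0.005,0.2],"dr": [0,-0.003,0],"gripper": 1},{"delta_pos": [0,0,0.12],"dr": [0,0,0],"gripper": 1},{"delta_pos": [0,0,0.06],"dr": [0,0,0],"gripper": 1},{"delta_pos": [0,0,0],"dr": [0,0,0],"gripper": 1}]'

```text
t: 7.2
position: [0.4469, -0.204, 0.2115]
ee_rot: [-179.8, 0.2, 168.7]
contact_force: [-0.5, 0.7, 0.2]
gripper_width: 0.0944
finger_force: 0.0
```

Request:
move_arm --rows '[{"delta_pos": [0,-0.008,0.048],"dr": [0,0,0],"gripper": 1},{"delta_pos": [0,0,0],"dr": [0,0,0],"gripper": 0.3},{"delta_pos": [0,0,0],"dr": [0,0,0],"gripper": -0.3},{"delta_pos": [0,0,0],"dr": [0,0,0],"gripper": -1},{"delta_pos": [0,0,0],"dr": [0,0,0],"gripper": -1}]' --force 50

```text
t: 7.82
position: [0.4468, -0.2066, 0.2027]
ee_rot: [-179.8, 0.3, 168.6]
contact_force: [-0.5, -0.3, 0.5]
gripper_width: 0.0572
finger_force: 0.0
```

Request:
move_arm --rows '[{"delta_pos": [0,0,0],"dr": [0,0,0],"gripper": -1},{"delta_pos": [0,0,0],"dr": [0,0,0],"gripper": -1},{"delta_pos": [0,0,0],"dr": [0,0,0],"gripper": -1}]' --force 50

```text
t: 8.2
position: [0.4468, -0.2065, 0.2025]
ee_rot: [-179.8, 0.3, 168.6]
contact_force: [-0.3, 0.1, -0.3]
gripper_width: 0.0273
finger_force: 0.0
```

Request:
move_arm --rows '[{"delta_pos": [0,0,0],"dr": [0,0,0],"gripper": -1},{"delta_pos": [0,0,0],"dr": [0,0,0],"gripper": -1},{"delta_pos": [0,0,0],"dr": [0,0,0],"gripper": -1},{"delta_pos": [0,0,-0.05],"dr": [0,0,0],"gripper": -1},{"delta_pos": [0,0,-0.2],"dr": [0,0,0],"gripper": -1}]' --force 55

```text
t: 8.82
position: [0.4457, -0.2057, 0.2515]
ee_rot: [-179.9, -0.0, 168.6]
contact_force: [0.0, 0.0, -0.5]
gripper_width: 0.011
finger_force: 55.0
```

```bash
python3 - <<'E'
from h import *
from rig import sensors
s=sensors.read_state();show(s);plan(s,[.565,-.34,.42],[180,0,178.3],5)
c=pickle.load(open("w6.pkl","rb"))
for uv in((100,393),(208,375),(245,513)): print(onz(c,np.array(uv)*.64-.18,.006))
E
```

```text
8.82 [ 0.4457 -0.2057  0.2515] [-1.7988e+02 -4.0000e-02  1.6862e+02] [ -32.9   16.8  109.4   -0.2   53.9 -111.4] F [ 0.   0.  -0.5] w 0.011 55.0
[-0.1433, -0.1084, -0.1684] [-0.0003, -0.0001, -0.0215]
[-0.1396, -0.1131, -0.1684] [-0.0003, -0.0001, -0.0215]
[-0.1357, -0.1177, -0.1684] [-0.0003, -0.0001, -0.0215]
[-0.1317, -0.1222, -0.1684] [-0.0003, -0.0001, -0.0215]
[-0.1275, -0.1265, -0.1684] [-0.0003, -0.0001, -0.0215]
[ 0.45810569 -0.39606569  0.006     ]
[ 0.45991156 -0.32716723  0.006     ]
[ 0.55977646 -0.33240623  0.006     ]
```

Request:
move_arm --rows '[{"delta_pos": [-0.143,-0.108,-0.168],"dr": [0,0,-0.021],"gripper": -1},{"delta_pos": [-0.14,-0.113,-0.168],"dr": [0,0,-0.021],"gripper": -1},{"delta_pos": [-0.136,-0.118,-0.168],"dr": [0,0,-0.021],"gripper": -1},{"delta_pos": [-0.132,-0.122,-0.168],"dr": [0,0,-0.021],"gripper": -1},{"delta_pos": [-0.128,-0.126,-0.168],"dr": [0,0,-0.021],"gripper": -1}]'

```text
t: 9.45
position: [0.5655, -0.3404, 0.4233]
ee_rot: [-179.7, 0.2, 178.1]
contact_force: [-0.2, -0.9, -1.5]
gripper_width: 0.0106
finger_force: 55.0
```

Request:
move_arm --rows '[{"delta_pos": [0,0,0],"dr": [0,0,0],"gripper": -1}]'

```text
t: 9.57
position: [0.5665, -0.3418, 0.4245]
ee_rot: [-179.5, 0.5, 178.0]
contact_force: [-0.4, 1.1, -1.8]
gripper_width: 0.0106
finger_force: 55.0
```

```bash
python3 - <<'E'
from h import *
from rig import optics,sensors
c=optics.capture("wrist"); s=sensors.read_state();show(s); pickle.dump(c,open("w7.pkl","wb"))
cv2.imwrite("pics/w7.png",cv2.resize(c["frame"][:,:,::-1],(800,600),interpolation=cv2.INTER_CUBIC))
print(proj(c,[.5088,-.3638,0])/.64)
E
```

```text
9.62 [ 0.5653 -0.3404  0.4224] [-179.68    0.29  178.03] [-3.710e+01  2.260e+01  7.340e+01 -1.000e-01  8.350e+01 -1.251e+02] F [-0.5 -0.2 -1.3] w 0.0104 55.0
[364.44703642 174.49202559]
```

View pics/w7.png

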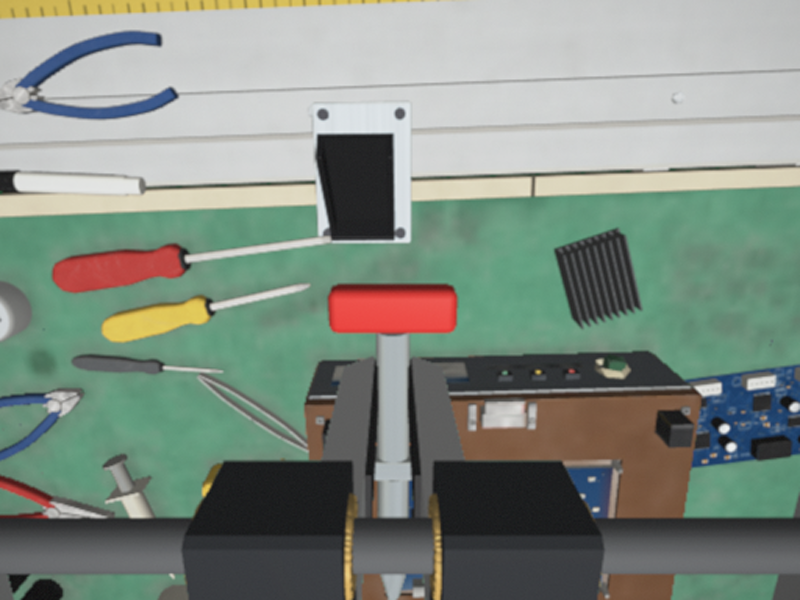

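```bash
python3 - <<'E'
from h import *
c=pickle.load(open("w7.pkl","rb"))
P=lambda n,u,v,z:print(n,z,onz(c,np.array((u,v))*.64-.18,z).round(4))
for z in(.065,.075,.085): P("highR",393,135,z);P("highL",317,135,z)
for z in(.006,.02,.03,.04): P("lowR",393,240,z);P("lowL",332,240,z)
P("FL",311,103,.006);P("FR",411,103,.006);P("BR",411,242,.006)
g=cv2.cvtColor(c["frame"],cv2.COLOR_RGB2GRAY)
for r in range(60,170,3): print(r,' '.join("%3d"%v for v in g[r,196:270:3]))
E
```

```text
highR 0.065 [ 0.4818 -0.3414  0.065 ]
highL 0.065 [ 0.4802 -0.3875  0.065 ]
highR 0.075 [ 0.4818 -0.3413  0.075 ]
highL 0.075 [ 0.4803 -0.3861  0.075 ]
highR 0.085 [ 0.4819 -0.3412  0.085 ]
highL 0.085 [ 0.4803 -0.3846  0.085 ]
lowR 0.006 [ 0.5571 -0.3445  0.006 ]
lowL 0.006 [ 0.5556 -0.3906  0.006 ]
lowR 0.02 [ 0.5545 -0.3443  0.02  ]
lowL 0.02 [ 0.553  -0.3887  0.02  ]
lowR 0.03 [ 0.5526 -0.3441  0.03  ]
lowL 0.03 [ 0.5512 -0.3874  0.03  ]
lowR 0.04 [ 0.5507 -0.344   0.04  ]
lowL 0.04 [ 0.5494 -0.3861  0.04  ]
FL 0.006 [ 0.4581 -0.3987  0.006 ]
FR 0.006 [ 0.4606 -0.3286  0.006 ]
BR 0.006 [ 0.559 -0.331  0.006]
60 212 212 211 212 212 210 209 209 210 211 212 212 212 211 213 212 211 210 210 211 211 211 212 211 211
63 212 213 213 212 212 212 212 211 212 212 212 213 212 213 212 211 211 209 210 210 210 210 212 212 211
66 213 208 205 210 205 206 210 214 214 213 216 216 218 215 217 220 220 220 219 219 222 222 211 212 211
69 208 211 224 179 198 222 224 226 225 224 225 224 227 222 224 226 224 225 224 204 138 222 215 211 212
72 211 207 197  90  92 222 223 226 225 225 225 223 226 222 223 225 2
[... 2653 characters left out ...]
  32  35  35  34  34  34  35  35  33  35  34  38  33 112  92 181 205 131 130
153 190 203 214 211 198 165  92  98 104 103 105 107 104 118 118 123 126 122 122 224 213 225 204 130 131
156 217 208 181 170 145 136 141 139 137 136 133 132 130 130 135 135 137 136 136 139 136 132 132 132 135
159 139 137 137 137 136 135 136 136 134 133 134 134 135 134 136 138 138 137 140 140 135 133 132 130 133
162 140 140 139 138 134 133 133 134 134 134 135 136 139 138 138 138 138 135 135 135 132 127 128 128 133
165 138 137 138 136 136 135 133 133 133 135 138 141 139 140 137 135 134 132 130 130 128 125 126 127 133
168 136 134 134 136 137 136 133 134 136 136 137 139 137 137 132 128 131 129 128 128 125 124 124 127 131
```

```bash
cat > rest.py <<'E'
from h import *
from scipy.optimize import minimize
d=pickle.load(open("c0.pkl","rb")); V={"scene":d["scene"],"top":d["top"],"w7":pickle.load(open("w7.pkl","rb")),"w2":pickle.load(open("w2.pkl","rb"))}
ry=np.radians(-2.); rx=np.array([np.cos(ry),np.sin(ry),0]); rY=np.array([-np.sin(ry),np.cos(ry),0])
u=rx*.7071-np.array([0,0,.7071]); n=rx*.7071+np.array([0,0,.7071])
C=np.array([.509,-.364,0])
def hull(p):
    a,b,z,w,t=p; F=C+rx*a+rY*b+[0,0,z]   # floor top at high end
    pr=[(0,-t),(0,.014),(.078,.014),(.078,.016),(.078+t,.016),(.078+t,-t)]
    return np.array([F+u*s+n*h+rY*y for s,h in pr for y in(-w,w)])
M={}
for k,c in V.items():
    g=c["frame"].max(2); m=(g<62).astype(np.uint8)
    H=hull((-.025,0,.07,.023,.004)); uv=np.array([proj(c,X) for X in H]); lo=np.maximum(uv.min(0)-6,0).astype(int); hi=(uv.max(0)+6).astype(int)
    M[k]=(m[lo[1]:hi[1],lo[0]:hi[0]],lo)
S=8
def cost(p,det=False):
    r={}
    for k,c in V.items():
        m,lo=M[k]; uv=np.array([proj(c,X) for X in hull(p)])-lo+.5
        q=np.zeros((m.shape[0]*S,m.shape[1]*S),np.uint8); cv2.fillConvexPoly(q,cv2.convexHull((uv*S).round().astype(np.int32)),1)
        q=cv2.resize(q.astype(np.float32),m.shape[::-1],interpolation=cv2.INTER_AREA)
        r[k]=np.abs(q-m).sum()/m.sum()
    if det: print({k:round(float(v),3) for k,v in r.items()})
    return r["scene"]+r["w7"]+r["top"]*.5+r["w2"]*.5
E
python3 - <<'E'
from rest import *
m,lo=M["scene"]; print(lo); print('\n'.join(''.join('.#'[v] for v in r) for r in m))
m,lo=M["w2"]; print(lo,m.shape)
for z in(.06,.065,.07,.075,.08,.085):
    r=minimize(lambda q:cost([q[0],q[1],z,q[2],.004]),[-.025,0,.023],method="Nelder-Mead",options=dict(initial_simplex=[[-.025,0,.023],[-.02,0,.023],[-.025,.004,.023],[-.025,0,.025]],maxiter=80))
    print(z,r.x.round(4),round(r.fun,3)); cost([r.x[0],r.x[1],z,r.x[2],.004],1)
E
```

```text
[333 227]
............................##.....
..............................###..
................................##.
...................................
...................................
...................................
...................................
...................................
...........#.......................
..........###......................
..........####.....................
.........######....................
..........#######..................
............######.................
.............###########...........
..............###########..........
................##########.........
..................##########.......
......................#######......
.......................######......
........................#####......
..........................##.......
...................................
...................................
...................................
...................................
...................................
...................................
...................................
[ 0 66] (85, 55)
0.06 [-0.025  0.     0.023] inf
{'scene': 1.458, 'top': inf, 'w7': 0.088, 'w2': 0.336}
0.065 [-0.025  0.     0.023] inf
{'scene': 1.068, 'top': inf, 'w7': 0.071, 'w2': 0.225}
0.07 [-0.025  0.     0.023] inf
{'scene': 0.888, 'top': inf, 'w7': 0.077, 'w2': 0.129}
0.075 [-0.025  0.     0.023] inf
{'scene': 0.919, 'top': inf, 'w7': 0.101, 'w2': 0.065}
0.08 [-0.025  0.     0.023] inf
{'scene': 1.107, 'top': inf, 'w7': 0.13, 'w2': 0.176}
0.085 [-0.025  0.     0.023] inf
{'scene': 1.626, 'top': inf, 'w7': 0.161, 'w2': 0.299}rest.py:23: RuntimeWarning: divide by zero encountered in divide
  r[k]=np.abs(q-m).sum()/m.sum()
  np.max(np.abs(fsim[0] - fsim[1:])) <= fatol):
```

```bash
sed -i 's/^    return r\["scene"\].*/    return r["w7"]+r["w2"]/; s/"scene":d\["scene"\],"top":d\["top"\],//' rest.py
python3 - <<'E'
from rest import *
for t in(.003,.004,.005):
    x0=np.array([-.025,0,.074,.023]); sx=[x0]+[x0+np.eye(4)[i]*.004 for i in range(4)]
    r=minimize(lambda q:cost([*q,t]),x0,method="Nelder-Mead",options=dict(initial_simplex=sx,maxiter=200))
    print(t,r.x.round(4),round(r.fun,3)); cost([*r.x,t],1)
E
```

```text
0.003 [-0.0258 -0.0011  0.0703  0.0218] 0.041
{'w7': 0.02, 'w2': 0.021}
0.004 [-0.0263 -0.001   0.0719  0.0217] 0.06
{'w7': 0.038, 'w2': 0.022}
0.005 [-0.0269 -0.0009  0.0736  0.0215] 0.095
{'w7': 0.065, 'w2': 0.031}
```

```bash
cat >> rest.py <<'E'
O0=C+rx*-.0089+rY*-.001+[0,0,.0618]
def placeT(du,dn):
    return O0+u*(du-.038)+n*(dn+.1965), Ro.from_matrix(np.c_[-u,np.cross(n,u),-n]).as_euler('xyz',degrees=True)
E
python3 - <<'E'
from rest import *
from rig import sensors
T=d["top"];w=V["w7"]
for z in(.08,.15,.2): print(z,[onz(T,np.array(p)*.64,z).round(3) for p in((475,155),(595,155),(460,240),(573,240))])
print([onz(w,np.array(p)*.64,.07).round(3) for p in((310,395),(700,395),(310,355))])
s=sensors.read_state();show(s)
for a in((-.004,.06),(-.004,.0015)): print(placeT(*a))
p,r=placeT(-.004,.07); plan(s,p,r,5)
E
```

```text
0.08 [array([ 0.855, -0.175,  0.08 ]), array([ 0.863, -0.462,  0.08 ]), array([ 0.645, -0.141,  0.08 ]), array([ 0.652, -0.405,  0.08 ])]
0.15 [array([ 0.825, -0.167,  0.15 ]), array([ 0.832, -0.439,  0.15 ]), array([ 0.625, -0.135,  0.15 ]), array([ 0.631, -0.385,  0.15 ])]
0.2 [array([ 0.803, -0.161,  0.2  ]), array([ 0.81 , -0.423,  0.2  ]), array([ 0.611, -0.13 ,  0.2  ]), array([ 0.617, -0.37 ,  0.2  ])]
[array([ 0.652, -0.405,  0.07 ]), array([ 0.66 , -0.136,  0.07 ]), array([ 0.622, -0.402,  0.07 ])]
9.62 [ 0.5653 -0.3404  0.4224] [-179.68    0.29  178.03] [-3.710e+01  2.260e+01  7.340e+01 -1.000e-01  8.350e+01 -1.251e+02] F [-0.5 -0.2 -1.3] w 0.0104 55.0
(array([ 0.65165108, -0.36998209,  0.27286935]), array([180., -45., 178.]))
(array([ 0.61031093, -0.36853847,  0.231504  ]), array([180., -45., 178.]))
[-0.0936, -0.0258, 0.1431] [-0.0007, 0.1006, -0.0002]
[-0.115, -0.026, 0.1265] [-0.0007, 0.1006, -0.0002]
[-0.1335, -0.0262, 0.1068] [-0.0007, 0.1006, -0.0002]
[-0.1486, -0.0263, 0.0845] [-0.0007, 0.1006, -0.0002]
[-0.16, -0.0265, 0.06] [-0.0007, 0.1006, -0.0002]
```

Request:
move_arm --rows '[{"delta_pos": [-0.094,-0.026,0.143],"dr": [0,0.1006,0],"gripper": -1},{"delta_pos": [-0.115,-0.026,0.127],"dr": [0,0.1006,0],"gripper": -1},{"delta_pos": [-0.134,-0.026,0.107],"dr": [0,0.1006,0],"gripper": -1},{"delta_pos": [-0.149,-0.026,0.085],"dr": [0,0.1006,0],"gripper": -1},{"delta_pos": [-0.16,-0.026,0.06],"dr": [0,0.1006,0],"gripper": -1}]'

```text
t: 10.25
position: [0.6585, -0.3688, 0.2772]
ee_rot: [-179.7, -45.4, 177.9]
contact_force: [-0.2, -0.1, -0.3]
gripper_width: 0.0104
finger_force: 55.0
```

Request:
move_arm --rows '[{"delta_pos": [0,0,0],"dr": [0,0,0],"gripper": -1},{"delta_pos": [0,0,0],"dr": [0,0,0],"gripper": -1}]'

```text
t: 10.5
position: [0.6579, -0.3692, 0.2797]
ee_rot: [-179.6, -45.0, 177.8]
contact_force: [0.2, 0.3, 0.3]
gripper_width: 0.0107
finger_force: 55.0
```

```bash
python3 - <<'E'
from rest import *
from rig import sensors,optics
s=sensors.read_state();show(s)
for a in((-.004,.03),(-.004,.0015)): print(a);p,r=placeT(*a);plan(s,p,r,1)
# pin origin in hand (from nominal) in rest seat axes
R=Ro.from_euler('xyz',s["ee_rot"],degrees=True).as_matrix(); o=s["position"]+R@[-.038,0,.1965]-O0
print("u,y,n",o@u,o@rY,o@n)
c=optics.capture("wrist"); pickle.dump(c,open("w8.pkl","wb"))
f=c["frame"].astype(int);m=((f[:,:,0]>130)&(f[:,:,1]<80)&(f[:,:,2]<80)).astype(np.uint8)
nn,l,st,ce=cv2.connectedComponentsWithStats(m); i=1+st[1:,4].argmax(); print("red",st[i],ce[i])
E
```

```text
10.5 [ 0.6579 -0.3692  0.2797] [-179.62  -44.97  177.8 ] [ -29.7   48.5   52.4  -22.3  118.6 -121.4] F [0.2 0.3 0.3] w 0.0107 55.0
(-0.004, 0.03)
[-0.0021, -0.004, 0.1963] [-0.0026, 0.0003, -0.0016]
(-0.004, 0.0015)
[-0.0021, -0.0035, 0.3388] [-0.0026, 0.0003, -0.0016]
u,y,n -0.004355493818333986 7.143132731052076e-05 0.06926375936447253
red [ 210  182   82   31 2391] [250.80719364 197.44500209]
```

Request:
move_arm --rows '[{"delta_pos": [0,0,0.12],"dr": [-0.0026,0,-0.0016],"gripper": -1},{"delta_pos": [0,0,0.12],"dr": [0,0,0],"gripper": -1},{"delta_pos": [0,0,0.06],"dr": [0,0,0],"gripper": -1},{"delta_pos": [0,0,0.025],"dr": [0,0,0],"gripper": -1},{"delta_pos": [0,0,0],"dr": [0,0,0],"gripper": -1}]'

```text
t: 11.18
position: [0.6126, -0.3683, 0.2342]
ee_rot: [-179.9, -44.9, 177.9]
contact_force: [-1.1, -0.7, -1.5]
gripper_width: 0.0104
finger_force: 55.0
```

```bash
python3 - <<'E'
from rest import *
from rig import sensors
s=sensors.read_state();show(s)
R=Ro.from_euler('xyz',s["ee_rot"],degrees=True).as_matrix(); o=s["position"]+R@[-.038,0,.1965]-O0
print("u,y,n",o@u,o@rY,o@n)
E
```

```text
11.18 [ 0.6126 -0.3683  0.2342] [-179.91  -44.93  177.93] [ -31.3   46.6   63.4  -21.6  109.7 -119.2] F [-1.1 -0.7 -1.5] w 0.0104 55.0
u,y,n -0.0040797388227641115 0.00011411068484984237 0.005037299176859841
```

Lower in small steps until contact shows.

Request:
move_arm --rows '[{"delta_pos": [0,0,0.01],"dr": [0,0,0],"gripper": -1},{"delta_pos": [0,0,0],"dr": [0,0,0],"gripper": -1},{"delta_pos": [0,0,0.008],"dr": [0,0,0],"gripper": -1},{"delta_pos": [0,0,0],"dr": [0,0,0],"gripper": -1},{"delta_pos": [0,0,0],"dr": [0,0,0],"gripper": -1}]'

```text
t: 11.8
position: [0.6105, -0.3681, 0.2311]
ee_rot: [-179.9, -45.0, 178.0]
contact_force: [3.7, 0.2, 5.1]
gripper_width: 0.0105
finger_force: 55.0
```

```bash
python3 - <<'E'
from rest import *
from rig import sensors
s=sensors.read_state();show(s)
R=Ro.from_euler('xyz',s["ee_rot"],degrees=True).as_matrix(); o=s["position"]+R@[-.038,0,.1965]-O0
print("u,y,n",o@u,o@rY,o@n)
E
```

```text
11.8 [ 0.6105 -0.3681  0.2311] [-179.91  -44.96  177.96] [ -31.3   46.5   63.9  -21.6  109.2 -119.1] F [3.7 0.2 5.1] w 0.0105 55.0
u,y,n -0.0034441897942024957 0.00017948926496555787 0.0013752206835753178
```

Request:
move_arm --rows '[{"delta_pos": [0,0,0],"dr": [0,0,0],"gripper": -0.5},{"delta_pos": [0,0,0],"dr": [0,0,0],"gripper": 1},{"delta_pos": [0,0,0],"dr": [0,0,0],"gripper": 1},{"delta_pos": [0,0,0],"dr": [0,0,0],"gripper": 1},{"delta_pos": [0,0,0],"dr": [0,0,0],"gripper": 1}]'

```text
t: 12.42
position: [0.61, -0.3682, 0.2302]
ee_rot: [180.0, -45.1, 178.0]
contact_force: [-0.4, -0.5, 0.2]
gripper_width: 0.0572
finger_force: 0.0
```

Request:
move_arm --rows '[{"delta_pos": [0,0,0],"dr": [0,0,0],"gripper": 1},{"delta_pos": [0,0,-0.1],"dr": [0,0,0],"gripper": 1},{"delta_pos": [0,0,-0.28],"dr": [0,0,0],"gripper": 1},{"delta_pos": [0,0,-0.28],"dr": [0,0,0],"gripper": 1},{"delta_pos": [0,0,0],"dr": [0,0,0],"gripper": 1}]'

```text
t: 13.05
position: [0.7056, -0.3709, 0.3269]
ee_rot: [-179.7, -44.6, 177.8]
contact_force: [0.0, 0.6, -0.7]
gripper_width: 0.0939
finger_force: 0.0
```

```bash
python3 - <<'E'
from rest import *
from rig import sensors,optics
s=sensors.read_state();show(s)
c=optics.capture("wrist"); pickle.dump(c,open("w9.pkl","wb"))
f=c["frame"].astype(int);m=((f[:,:,0]>130)&(f[:,:,1]<80)&(f[:,:,2]<80)).astype(np.uint8)
nn,l,st,ce=cv2.connectedComponentsWithStats(m); i=1+st[1:,4].argmax(); print("red",st[i],ce[i],cv2.minAreaRect(np.argwhere(l==i)[:,::-1].astype(np.float32)))
for a in(0,-.004): print(proj(c,O0+u*(a-.066)+n*.004), "lug",proj(c,O0+u*(a-.004)+n*.004))
# head width points
print([proj(c,O0+u*-.066+n*.006+rY*y) for y in(-.022,.022)])
# robot reach: head grasp target: tool z=u, TCP=head-.18u
print(O0-u*.066, O0-u*.246)
E
```

```text
13.05 [ 0.7056 -0.3709  0.3269] [-179.66  -44.6   177.84] [ -28.4   52.    38.2  -23.8  128.7 -124.8] F [ 0.   0.6 -0.7] w 0.0939 0.0
red [229 146  47  18 789] [251.77946768 154.1356147 ] ((252.0, 154.5), (17.0, 46.0), 90.0)
[250.84026905 156.14660026] lug [251.00382339 219.32383491]
[250.82906104 151.81720979] lug [250.99381625 215.45831284]
[array([226.67464132, 156.59999357]), array([275.00106908, 156.52553893])]
[ 0.45343035 -0.36306007  0.1084686 ] [ 0.32622989 -0.35861814  0.2357466 ]
```

```bash
cat > kin.py <<'E'
from h import *
from scipy.optimize import least_squares
D=[([61.65,15.84,86.28,0,77.96,-6.93],[.2099,.5352,.4039],[-179.91,0,158.58]),([-21.4,-1.5,104.7,-.4,76.5,-111.3],[.3791,-.0757,.4207],[-179.5,.17,179.94]),([-17.9,16.7,83,0,80.5,-108.1],[.5778,-.1141,.4189],[179.95,-.15,-179.81]),([-4.2,8.3,109,0,62.8,-99.7],[.4411,.0371,.3223],[180,0,-174.5]),([-29.7,48.5,52.4,-22.3,118.6,-121.4],[.6579,-.3692,.2797],[-179.62,-44.97,177.8]),([-31.3,46.6,63.4,-21.6,109.7,-119.2],[.6126,-.3683,.2342],[-179.91,-44.93,177.93]),([-28.4,52,38.2,-23.8,128.7,-124.8],[.7056,-.3709,.3269],[-179.66,-44.6,177.84]),([-32.9,16.8,109.4,-.2,53.9,-111.4],[.4457,-.2057,.2515],[-179.88,0,168.62])]
def rot(q): return Ro.from_euler('ZYZYZ',[q[0],q[1]+q[2],q[3],q[4],q[5]],degrees=True)
def fk(q,p):
    e,a,h,L2,L3,d6=p; t=np.radians(q); A=Ro.from_euler('Z',q[0],degrees=True)
    r=a+L2*np.sin(t[1])+L3*np.sin(t[1]+t[2]); z=h+L2*np.cos(t[1])+L3*np.cos(t[1]+t[2]); Rr=rot(q)
    return A.apply([r,e,z])+Rr.apply([0,0,d6]),Rr
res=least_squares(lambda p:np.concatenate([fk(q,p)[0]-x for q,x,_ in D]),[.07,0,.1,.6,.4,.1]); p=res.x
off=[ (fk(q,p)[1].inv()*Ro.from_euler('xyz',o,degrees=True)).as_rotvec(degrees=True) for q,x,o in D]
O=Ro.from_rotvec(np.mean(off,0),degrees=True)
LO=np.array([-165.6,-43.2,12.6,-67.5,6.1,-154.9]);HI=np.array([165.6,119.5,154.4,247.5,155.3,154.9])
def ik(pos,R,q0):
    f=lambda q:np.concatenate([(fk(q,p)[0]-pos)*10,(R.inv()*fk(q,p)[1]*O).as_rotvec()])
    r=least_squares(f,np.clip(q0,LO+.1,HI-.1),bounds=(LO,HI),x_scale=50); return r.x,np.abs(r.fun).max()
E
python3 - <<'E'
from kin import *
print(p.round(4),np.abs(res.fun).max());print(np.round(off,1)[[0,2,4]])
E
```

```text
Traceback (most recent call last):
  File "kin.py", line 9, in <module>
    res=least_squares(lambda p:np.concatenate([fk(q,p)[0]-x for q,x,_ in D]),[.07,0,.1,.6,.4,.1]); p=res.x
  File "kin.py", line 9, in <lambda>
    res=least_squares(lambda p:np.concatenate([fk(q,p)[0]-x for q,x,_ in D]),[.07,0,.1,.6,.4,.1]); p=res.x
                                               ~~^^^^^
  File "kin.py", line 7, in fk
    r=a+L2*np.sin(t[1])+L3*np.sin(t[1]+t[2]); z=h+L2*np.cos(t[1])+L3*np.cos(t[1]+t[2]); Rr=rot(q)
                                                                                           ~~~^^^
  File "kin.py", line 4, in rot
    def rot(q): return Ro.from_euler('ZYZYZ',[q[0],q[1]+q[2],q[3],q[4],q[5]],degrees=True)
                       ~~~~~~~~~~~~~^^^^^^^^^^^^^^^^^^^^^^^^^^^^^^^^^^^^^^^^^^^^^^^^^^^^^^
  File "scipy/spatial/transform/_rotation.pyx", line 1413, in scipy.spatial.transform._rotation.Rotation.from_euler
ValueError: Expected axis specification to be a non-empty string of upto 3 characters, got ZYZYZ
```

```bash
sed -i "s/^def rot.*/def rot(q): return Ro.from_euler('ZYZ',[q[0],q[1]+q[2],q[3]],degrees=True)*Ro.from_euler('YZ',[q[4],q[5]],degrees=True)/" kin.py
python3 - <<'E'
from kin import *
from rest import u,n,rY,O0
print(p.round(4),np.abs(res.fun).max());print(np.round(off,1)[[0,2,4]])
H=O0-u*.068
R=Ro.from_matrix(np.c_[-n,np.cross(u,-n),u]); print(R.as_euler('xyz',degrees=True))
for b in (0,.05):
  for q0 in([-50,5,105,-40,40,-100],[-50,5,105,140,40,70],[-30,10,100,0,30,-100]):
    print(b,[x.round(3) for x in ik(H-u*(.18+b),R,q0)])
R2=Ro.from_matrix(np.c_[n,np.cross(u,n),u])
for q0 in([-50,5,105,-40,40,80],[-50,5,105,140,40,-70]): print("flip",[x.round(3) for x in ik(H-u*.18,R2,q0)])
E
```

```text
[ 0.0687 -0.0227  0.069   0.6373  0.4229  0.1855] 0.013201860329528747
[[ 0.   0.  90. ]
 [ 0.  -0.  90. ]
 [-0.  -0.1 90. ]]
[180.  45. 178.]
0 [array([ -60.505,   11.032,  120.932,   26.468,   31.654, -154.9  ]), np.float64(0.386)]
0 [array([-71.088,  13.177, 126.235,  67.815,  45.458, 148.515]), np.float64(0.0)]
0 [array([ -60.505,   11.032,  120.932,   26.468,   31.654, -154.9  ]), np.float64(0.386)]
0.05 [array([ -64.871,    6.881,  120.196,   25.38 ,   37.506, -154.9  ]), np.float64(0.38)]
0.05 [array([-76.027,   9.026, 125.145,  61.272,  50.766, 152.911]), np.float64(0.0)]
0.05 [array([ -64.871,    6.881,  120.196,   25.38 ,   37.506, -154.9  ]), np.float64(0.38)]
flip [array([-71.118,  13.184, 126.274,  67.984,  45.497, -31.655]), np.float64(0.0)]
flip [array([-71.118,  13.184, 126.274,  67.984,  45.497, -31.655]), np.float64(0.0)]
```

```bash
cat > path.py <<'E'
from kin import *
def follow(wps,q0,N):
    """wps: list of (pos,Rot); N rows per segment; prints worst joint step/residual"""
    q=np.array(q0,float); out=[]
    for (pa,Ra),(pb,Rb),k in zip(wps[:-1],wps[1:],N):
        rv=(Ra.inv()*Rb).as_rotvec()
        for i in range(1,k+1):
            q1,e=ik(pa+(np.array(pb)-pa)*i/k,Ra*Ro.from_rotvec(rv*i/k),q); out.append((np.abs(q1-q).max(),e)); q=q1
        print("seg end",q.round(0),"max step",max(o[0] for o in out[-k:]).round(1),"res",max(o[1] for o in out[-k:]).round(4))
    return q
E
python3 - <<'E'
from path import *
from rest import u,n,rY,O0
H=O0-u*.068; S=np.array([.7056,-.3709,.3269]); q0=[-28.4,52,38.2,-23.8,128.7,-124.8]
Rn=Ro.from_euler('xyz',[180,-45,178],degrees=True); A=H-u*.26
for sg in(1,-1):
  mid=lambda f:Ro.from_euler('z',sg*180*f,degrees=True)*Rn
  print("spin",sg); follow([(S,Rn),([.55,-.37,.42],mid(.33)),([.4,-.37,.42],mid(.67)),(A,mid(1))],q0,[6,6,6])
dn=Ro.from_euler('xyz',[180,0,178],degrees=True); d2=Ro.from_euler('xyz',[180,0,90],degrees=True);d3=Ro.from_euler('xyz',[180,0,-2],degrees=True)
print("down"); follow([(S,Rn),([.5,-.37,.42],dn),([.4,-.36,.42],d2),([.35,-.36,.42],d3),(A,Ro.from_euler('z',180,degrees=True)*Rn)],q0,[5,9,9,6])
E
```

```text
spin 1
seg end [ -27.   26.   79.  -50.   82. -155.] max step 9.7 res 0.1819
seg end [ -42.    4.  112.  -67.   24. -155.] max step 11.1 res 0.67
seg end [ -55.    2.  130.  -67.    6. -155.] max step 8.3 res 1.4417
spin -1
seg end [-43.  37.  58.  16. 128. -67.] max step 10.5 res 0.0
seg end [-62.  18.  89.  38.  97. -33.] max step 7.4 res 0.0
seg end [-79.   7. 124.  58.  54. -25.] max step 7.4 res 0.0
down
seg end [ -43.   20.   78.   -0.   82. -131.] max step 10.7 res 0.0
seg end [-49.  13.  89.   0.  78. -49.] max step 9.1 res 0.0
seg end [-54.  10.  93.   0.  77.  38.] max step 9.8 res 0.0
seg end [-79.   7. 124.  58.  54. -25.] max step 14.1 res 0.0
```

```bash
python3 - <<'E'
from path import *
from rest import u,n,rY,O0
from rig import sensors
s=sensors.read_state();show(s)
A=O0-u*.068-u*.26; W=[s["position"],np.array([.55,-.37,.42]),np.array([.4,-.37,.42]),A]; N=[7,6,7]
R=Ro.from_euler('xyz',s["ee_rot"],degrees=True)
print(A)
for a,b,k in zip(W[:-1],W[1:],N):
    for i in range(k):
        print((R.inv().apply((b-a)/k)/.2).round(3).tolist()); R=R*Ro.from_rotvec(np.array([-.0707,0,.0707])*90,degrees=True)
print(R.as_euler('xyz',degrees=True))
E
```

```text
13.1 [ 0.7044 -0.3711  0.3244] [-179.85  -44.86  177.95] [ -28.4   52.    38.6  -23.8  128.6 -124.8] F [-0.5 -0.5 -0.1] w 0.0941 0.0
[ 0.26828301 -0.35659459  0.2937288 ]
[0.126, -0.003, 0.029]
[0.125, -0.02, 0.028]
[0.122, -0.037, 0.025]
[0.117, -0.053, 0.02]
[0.11, -0.067, 0.013]
[0.102, -0.08, 0.005]
[0.092, -0.091, -0.004]
[0.038, -0.113, 0.037]
[0.025, -0.12, 0.024]
[0.011, -0.124, 0.011]
[-0.003, -0.125, -0.003]
[-0.017, -0.123, -0.017]
[-0.03, -0.118, -0.03]
[-0.09, -0.087, 0.037]
[-0.099, -0.08, 0.028]
[-0.108, -0.072, 0.02]
[-0.115, -0.061, 0.012]
[-0.121, -0.049, 0.006]
[-0.126, -0.035, 0.001]
[-0.129, -0.021, -0.002]
[179.84850271 -45.13957527  -1.80731851]
```

Request:
move_arm --rows '[{"delta_pos": [0.126,-0.003,0.029],"dr": [-0.0707,0,0.0707],"gripper": 1},{"delta_pos": [0.125,-0.02,0.028],"dr": [-0.0707,0,0.0707],"gripper": 1},{"delta_pos": [0.122,-0.037,0.025],"dr": [-0.0707,0,0.0707],"gripper": 1},{"delta_pos": [0.117,-0.053,0.02],"dr": [-0.0707,0,0.0707],"gripper": 1},{"delta_pos": [0.11,-0.067,0.013],"dr": [-0.0707,0,0.0707],"gripper": 1}]'

```text
t: 13.72
position: [0.5916, -0.3705, 0.3907]
ee_rot: [-179.9, -45.3, 132.5]
contact_force: [0.5, 0.2, 0.0]
gripper_width: 0.0941
finger_force: 0.0
```

Request:
move_arm --rows '[{"delta_pos": [0.102,-0.08,0.005],"dr": [-0.0707,0,0.0707],"gripper": 1},{"delta_pos": [0.092,-0.091,-0.004],"dr": [-0.0707,0,0.0707],"gripper": 1},{"delta_pos": [0.038,-0.113,0.037],"dr": [-0.0707,0,0.0707],"gripper": 1},{"delta_pos": [0.025,-0.12,0.024],"dr": [-0.0707,0,0.0707],"gripper": 1},{"delta_pos": [0.011,-0.124,0.011],"dr": [-0.0707,0,0.0707],"gripper": 1}]'

```text
t: 14.35
position: [0.4723, -0.3694, 0.4182]
ee_rot: [-179.7, -45.2, 87.4]
contact_force: [-0.4, -0.3, 0.6]
gripper_width: 0.0938
finger_force: 0.0
```

Request:
move_arm --rows '[{"delta_pos": [-0.003,-0.125,-0.003],"dr": [-0.0707,0,0.0707],"gripper": 1},{"delta_pos": [-0.017,-0.123,-0.017],"dr": [-0.0707,0,0.0707],"gripper": 1},{"delta_pos": [-0.03,-0.118,-0.03],"dr": [-0.0707,0,0.0707],"gripper": 1},{"delta_pos": [-0.09,-0.087,0.037],"dr": [-0.0707,0,0.0707],"gripper": 1},{"delta_pos": [-0.099,-0.08,0.028],"dr": [-0.0707,0,0.0707],"gripper": 1}]'

```text
t: 14.98
position: [0.3597, -0.3648, 0.3821]
ee_rot: [-179.7, -45.0, 42.4]
contact_force: [-0.4, 0.4, 0.1]
gripper_width: 0.0939
finger_force: 0.0
```

Request:
move_arm --rows '[{"delta_pos": [-0.108,-0.072,0.02],"dr": [-0.0707,0,0.0707],"gripper": 1},{"delta_pos": [-0.115,-0.061,0.012],"dr": [-0.0707,0,0.0707],"gripper": 1},{"delta_pos": [-0.121,-0.049,0.006],"dr": [-0.0707,0,0.0707],"gripper": 1},{"delta_pos": [-0.126,-0.035,0.001],"dr": [-0.0707,0,0.0707],"gripper": 1},{"delta_pos": [-0.129,-0.021,-0.002],"dr": [-0.0707,0,0.0707],"gripper": 1}]'

```text
t: 15.6
position: [0.2653, -0.3541, 0.2922]
ee_rot: [-179.7, -44.8, -2.6]
contact_force: [0.5, -0.3, 0.6]
gripper_width: 0.0938
finger_force: 0.0
```

Request:
move_arm --rows '[{"delta_pos": [0,0,0],"dr": [0,0,0],"gripper": 1},{"delta_pos": [0,0,0],"dr": [0,0,0],"gripper": 1}]'

```text
t: 15.85
position: [0.267, -0.3561, 0.2942]
ee_rot: [-179.9, -45.0, -2.0]
contact_force: [0.2, -0.6, 0.3]
gripper_width: 0.094
finger_force: 0.0
```

```bash
python3 - <<'E'
from rest import *
from rig import sensors,optics
s=sensors.read_state();show(s)
c=optics.capture("wrist"); pickle.dump(c,open("w10.pkl","wb"))
f=c["frame"].astype(int);m=((f[:,:,0]>130)&(f[:,:,1]<80)&(f[:,:,2]<80)).astype(np.uint8)
nn,l,st,ce=cv2.connectedComponentsWithStats(m); i=1+st[1:,4].argmax(); print("red",st[i],ce[i],cv2.minAreaRect(np.argwhere(l==i)[:,::-1].astype(np.float32)))
for a in(0,-.004): print([proj(c,O0+u*(a-.074)+n*h+rY*y).round(1) for h in(-.006,.006) for y in (-.022,.022)])
for g in(.17,.18): 
    p=O0-u*(.068+g); R=Ro.from_matrix(np.c_[n,np.cross(u,n),u]).as_euler('xyz',degrees=True); print(p,R); plan(s,p,R,3)
E
```

```text
15.85 [ 0.267  -0.3561  0.2942] [-179.93  -44.97   -1.96] [-80.1   9.1 123.4  58.5  54.2 -27.2] F [ 0.2 -0.6  0.3] w 0.094 0.0
red [ 370  132   84   25 1289] [412.66795966 143.84949573] ((411.53851318359375, 143.80770874023438), (17.612932205200195, 82.48309326171875), 82.87498474121094)
[array([282.9, 217.2]), array([223. , 217.1]), array([283.3, 201.7]), array([222.6, 201.6])]
[array([283.3, 219.1]), array([222.6, 219.1]), array([283.8, 203.4]), array([222.2, 203.3])]
[ 0.33188324 -0.35881556  0.2300898 ] [180. -45.  -2.]
[0.001, 0.001, 0.1521] [-0.0004, 0.0001, 0.0001]
[0.001, 0.0009, 0.1521] [-0.0004, 0.0001, 0.0001]
[0.001, 0.0008, 0.1521] [-0.0004, 0.0001, 0.0001]
[ 0.32481655 -0.35856878  0.2371608 ] [180. -45.  -2.]
[0.001, 0.001, 0.1355] [-0.0004, 0.0001, 0.0001]
[0.001, 0.0009, 0.1355] [-0.0004, 0.0001, 0.0001]
[0.001, 0.0008, 0.1355] [-0.0004, 0.0001, 0.0001]
```

```bash
python3 - <<'E'
from rest import *
c=pickle.load(open("w10.pkl","rb"))
f=c["frame"].astype(int);m=((f[:,:,0]>90)&(f[:,:,1]<f[:,:,0]*.45)&(f[:,:,2]<f[:,:,0]*.45)).astype(np.uint8)
nn,l,st,ce=cv2.connectedComponentsWithStats(m)
for i in range(1,nn):
    if st[i,4]>60: print(st[i],ce[i].round(1),cv2.minAreaRect(np.argwhere(l==i)[:,::-1].astype(np.float32)))
E
```

```text
[444  21  67   9 213] [477.5  23.6] ((477.1047058105469, 23.87771987915039), (66.18498229980469, 6.116316318511963), 3.6913859844207764)
[443  29  69  17 244] [477.4  39.4] ((476.63787841796875, 38.89400863647461), (69.79481506347656, 6.803262233734131), 10.823010444641113)
[ 370  133   84   25 1396] [412.7 145. ] ((411.6402587890625, 144.76219177246094), (19.104658126831055, 82.602783203125), 83.6598129272461)
[ 223  195   59   19 1030] [251.7 203.8] ((252.0, 204.0), (58.0, 18.0), 0.0)
```

Request:
move_arm --rows '[{"delta_pos": [0.001,0.003,0.16],"dr": [0,0,0],"gripper": 1},{"delta_pos": [0.001,0,0.16],"dr": [0,0,0],"gripper": 1},{"delta_pos": [0,0,0.085],"dr": [0,0,0],"gripper": 1},{"delta_pos": [0,0,0],"dr": [0,0,0],"gripper": 0.6},{"delta_pos": [0,0,0],"dr": [0,0,0],"gripper": 0.1}]' --force 20

```text
t: 16.52
position: [0.3248, -0.3594, 0.2377]
ee_rot: [179.9, -45.0, -1.8]
contact_force: [0.5, -0.2, 0.2]
gripper_width: 0.077
finger_force: 0.0
```

```bash
python3 - <<'E'
from rest import *
from rig import sensors,optics
s=sensors.read_state();show(s)
R=Ro.from_euler('xyz',s["ee_rot"],degrees=True).as_matrix(); o=s["position"]+R@[0,0,.18]-(O0-u*.068)
print("grasp rel head u,y,n",o@u,o@rY,o@n)
c=optics.capture("wrist"); pickle.dump(c,open("w11.pkl","wb"))
f=c["frame"].astype(int);m=((f[:,:,0]>90)&(f[:,:,1]<f[:,:,0]*.45)&(f[:,:,2]<f[:,:,0]*.45)).astype(np.uint8)
nn,l,st,ce=cv2.connectedComponentsWithStats(m)
for i in range(1,nn):
    if st[i,4]>60: print(st[i],ce[i].round(1))
for a in(0,-.003):
  for h in (-.006,.006): print(a,h,[proj(c,O0+u*(a-e)+n*h+rY*y).round(1) for e in(.074,.058) for y in (-.022,.022)])
E
```

```text
16.52 [ 0.3248 -0.3594  0.2377] [179.91 -44.99  -1.85] [-71.8  16.7 124.7  69.4  45.2 -34.5] F [ 0.5 -0.2  0.2] w 0.077 0.0
grasp rel head u,y,n -0.00038130308691485004 -0.0008097280931784182 0.00032507860009408675
[476  10  36   6 137] [494.4  12.2]
[475  19  37  15 161] [493.1  26.5]
[ 397  144  104   33 2264] [450.1 159.7]
[ 207  241   85   29 2328] [249.  255.6]
0 -0.006 [array([293.7, 275.5]), array([207.2, 275.3]), array([290.3, 260.5]), array([210.8, 260.4])]
0 0.006 [array([294.7, 254.1]), array([206.4, 253.9]), array([291. , 240.6]), array([210.1, 240.5])]
-0.003 -0.006 [array([294.5, 278.6]), array([206.5, 278.5]), array([290.9, 263.1]), array([210.2, 263. ])]
-0.003 0.006 [array([295.4, 256.9]), array([205.6, 256.8]), array([291.7, 243. ]), array([209.4, 242.8])]
```

Request:
move_arm --rows '[{"delta_pos": [0,0,0],"dr": [0,0,0],"gripper": 0},{"delta_pos": [0,0,0],"dr": [0,0,0],"gripper": -0.3},{"delta_pos": [0,0,0],"dr": [0,0,0],"gripper": -0.6},{"delta_pos": [0,0,0],"dr": [0,0,0],"gripper": -1},{"delta_pos": [0,0,0],"dr": [0,0,0],"gripper": -1}]' --force 20

```text
t: 17.2
position: [0.3244, -0.3592, 0.2373]
ee_rot: [180.0, -45.0, -1.9]
contact_force: [-2.6, -0.0, 2.3]
gripper_width: 0.0438
finger_force: 20.0
```

Request:
move_arm --rows '[{"delta_pos": [0,0,0],"dr": [0,0,0],"gripper": -1},{"delta_pos": [0,0,0],"dr": [0,0,0],"gripper": -1}]' --force 55

```text
t: 17.45
position: [0.3244, -0.3592, 0.2373]
ee_rot: [180.0, -45.0, -1.9]
contact_force: [-4.2, -0.4, 4.0]
gripper_width: 0.0433
finger_force: 55.0
```

```bash
python3 - <<'E'
from path import *
from rest import u,n
from rig import sensors
s=sensors.read_state();show(s)
P0=s["position"]; R0=Ro.from_euler('xyz',s["ee_rot"],degrees=True)
P1=P0+n*.09-u*.015; R2=Ro.from_euler('xyz',[180,0,5.5],degrees=True); T=cw(-.069,0,.46); Pm=np.array([.40,-.25,.46]); Rm=Ro.from_euler('xyz',[180,-20,0],degrees=True)
follow([(P0,R0),(P1,R0),(Pm,Rm),(T,R2)],s["qpos"],[3,5,8])
R=R0
for a,b,Ra,Rb,k in((P0,P1,R0,R0,3),(P1,Pm,R0,Rm,5),(Pm,T,Rm,R2,7)):
    rv=(Ra.inv()*Rb).as_rotvec(degrees=True)
    for i in range(k):
        Ri=Ra*Ro.from_rotvec(rv*i/k,degrees=True); print((Ri.inv().apply((b-a)/k)/.2).round(3).tolist(),(rv/k/90).round(4).tolist())
E
```

```text
17.45 [ 0.3244 -0.3592  0.2373] [179.96 -44.96  -1.95] [-71.8  16.7 124.8  69.4  45.1 -34.6] F [-4.2 -0.4  4. ] w 0.0433 55.0
seg end [-64.  10. 117.  60.  47. -13.] max step 9.4 res 0.0
seg end [-46.   2.  98.  16.  67.  39.] max step 13.0 res 0.0
seg end [-3.  7. 91. -0. 82. 81.] max step 5.8 res 0.0
[0.15, 0.0, -0.025] [0.0, 0.0, 0.0]
[0.15, 0.0, -0.025] [0.0, 0.0, 0.0]
[0.15, 0.0, -0.025] [0.0, 0.0, 0.0]
[0.118, -0.112, -0.092] [0.0024, -0.0555, -0.0037]
[0.11, -0.111, -0.101] [0.0024, -0.0555, -0.0037]
[0.102, -0.111, -0.11] [0.0024, -0.0555, -0.0037]
[0.093, -0.111, -0.118] [0.0024, -0.0555, -0.0037]
[0.083, -0.111, -0.125] [0.0024, -0.0555, -0.0037]
[0.049, -0.209, 0.018] [0.0015, -0.0317, -0.0086]
[0.053, -0.208, 0.016] [0.0015, -0.0317, -0.0086]
[0.057, -0.207, 0.014] [0.0015, -0.0317, -0.0086]
[0.06, -0.206, 0.011] [0.0015, -0.0317, -0.0086]
[0.063, -0.206, 0.009] [0.0015, -0.0317, -0.0086]
[0.067, -0.205, 0.006] [0.0015, -0.0317, -0.0086]
[0.07, -0.204, 0.003] [0.0015, -0.0317, -0.0086]
```

Request:
move_arm --rows '[{"delta_pos": [0.1,0,-0.02],"dr": [0,0,0],"gripper": -1},{"delta_pos": [0.15,0,-0.025],"dr": [0,0,0],"gripper": -1},{"delta_pos": [0.2,0,-0.03],"dr": [0,0,0],"gripper": -1},{"delta_pos": [0.118,-0.112,-0.092],"dr": [0.0024,-0.0555,-0.0037],"gripper": -1},{"delta_pos": [0.11,-0.111,-0.101],"dr": [0.0024,-0.0555,-0.0037],"gripper": -1}]'

```text
t: 18.08
position: [0.3865, -0.3157, 0.3707]
ee_rot: [180.0, -34.7, -1.2]
contact_force: [1.2, 1.6, -1.4]
gripper_width: 0.0434
finger_force: 55.0
```

Request:
move_arm --rows '[{"delta_pos": [0.102,-0.111,-0.11],"dr": [0.0024,-0.0555,-0.0037],"gripper": -1},{"delta_pos": [0.093,-0.111,-0.118],"dr": [0.0024,-0.0555,-0.0037],"gripper": -1},{"delta_pos": [0.083,-0.111,-0.125],"dr": [0.0024,-0.0555,-0.0037],"gripper": -1},{"delta_pos": [0.049,-0.209,0.018],"dr": [0.0015,-0.0317,-0.0086],"gripper": -1},{"delta_pos": [0.053,-0.208,0.016],"dr": [0.0015,-0.0317,-0.0086],"gripper": -1}]'

```text
t: 18.7
position: [0.4213, -0.1651, 0.4594]
ee_rot: [179.8, -14.1, 1.6]
contact_force: [-0.2, -0.6, -1.7]
gripper_width: 0.0436
finger_force: 55.0
```

Request:
move_arm --rows '[{"delta_pos": [0.057,-0.207,0.014],"dr": [0.0015,-0.0317,-0.0086],"gripper": -1},{"delta_pos": [0.06,-0.206,0.011],"dr": [0.0015,-0.0317,-0.0086],"gripper": -1},{"delta_pos": [0.063,-0.206,0.009],"dr": [0.0015,-0.0317,-0.0086],"gripper": -1},{"delta_pos": [0.067,-0.205,0.006],"dr": [0.0015,-0.0317,-0.0086],"gripper": -1},{"delta_pos": [0.07,-0.204,0.003],"dr": [0.0015,-0.0317,-0.0086],"gripper": -1}]'

```text
t: 19.32
position: [0.4741, 0.0442, 0.4589]
ee_rot: [-180.0, 0.2, 5.5]
contact_force: [0.0, -0.2, -1.5]
gripper_width: 0.0436
finger_force: 55.0
```

Request:
move_arm --rows '[{"delta_pos": [0,0,0],"dr": [0,0,0],"gripper": -1},{"delta_pos": [0,0,0],"dr": [0,0,0],"gripper": -1}]'

```text
t: 19.58
position: [0.4739, 0.0423, 0.4589]
ee_rot: [180.0, 0.1, 5.5]
contact_force: [-0.4, -0.4, -1.0]
gripper_width: 0.0434
finger_force: 55.0
```

```bash
python3 - <<'E'
from h import *
from rig import sensors,optics
s=sensors.read_state();show(s);print("case",tocase(s["position"]))
c=optics.capture("wrist"); pickle.dump(c,open("w12.pkl","wb"))
cv2.imwrite("pics/w12.png",cv2.resize(c["frame"][90:,100:420,::-1],None,fx=2.5,fy=2.04,interpolation=cv2.INTER_CUBIC))
R=Ro.from_euler('xyz',s["ee_rot"],degrees=True).as_matrix()
for nm,q in(("head",(0,0,.18)),("headfront",(.006,0,.172)),("lugtop",(0,0,.238)),("lug",(.006,0,.246)),("foot",(0,0,.306))): print(nm,proj(c,s["position"]+R@np.array(q)).round(1))
for nm,q in(("bowout",(-.087,0,.09)),("bowin",(-.08,0,.0935)),("sL",(-.07,-.015,.09)),("sR",(-.07,.015,.09)),("loopc",(-.069,0,.0935)),("plate",(-.058,0,.0935))): print(nm,proj(c,cw(*q)).round(1))
E
```

```text
19.57 [0.4739 0.0423 0.4589] [1.7997e+02 9.0000e-02 5.5100e+00] [-3.3  5.6 91.7 -0.  82.8 81.2] F [-0.4 -0.4 -1. ] w 0.0434 55.0
case [-6.87810597e-02 -2.77483110e-05  4.58928356e-01]
head [252. 260.]
headfront [252.  256.8]
lugtop [251.7 219.7]
lug [251.7 207.5]
foot [251.5 191.5]
bowout [251.2 190.7]
bowin [251.2 185.3]
sL [265.5 175.2]
sR [237.  175.2]
loopc [251.2 175.1]
plate [251.2 164.7]
```

View pics/w12.png

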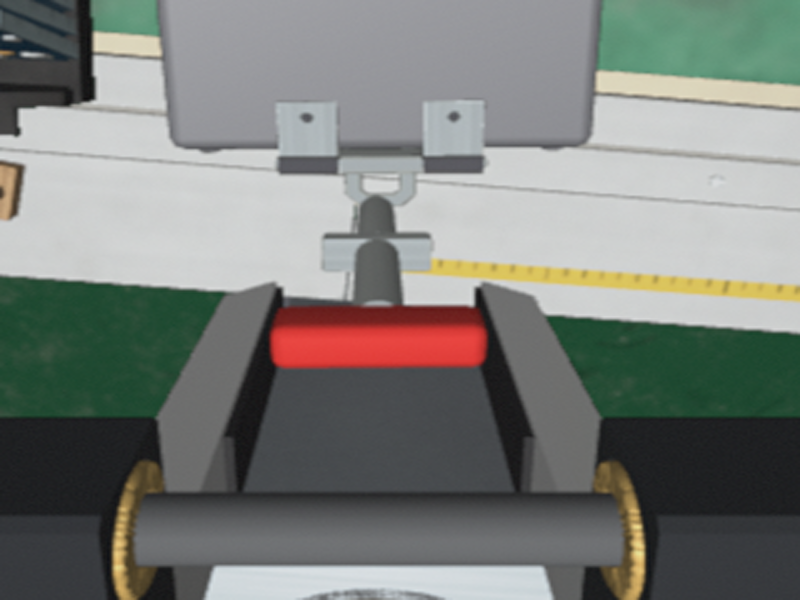

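```bash
python3 - <<'E'
from h import *
from rig import sensors
s=sensors.read_state();c=pickle.load(open("w12.pkl","rb"))
R=Ro.from_euler('xyz',s["ee_rot"],degrees=True).as_matrix()
for dz in(0,.004):
 for dx in(0,.003):
  print(dz,dx,[proj(c,s["position"]+R@np.array([x+dx,0,z+dz]))[1].round(1) for x,z in((.006,.188),(-.006,.172),(.006,.246),(-.006,.238),(.0025,.306))])
print("obs 239.5 270 204.2 222.4 186.6")
f=c["frame"].astype(int)
print("col251", [(v,f[v,251].tolist()) for v in range(162,192)])
print("row 205",f[207,225:280,0].tolist())
E
```

```text
0 0 [np.float64(243.2), np.float64(278.7), np.float64(207.7), np.float64(228.0), np.float64(188.8)]
0 0.003 [np.float64(238.0), np.float64(273.4), np.float64(203.6), np.float64(223.9), np.float64(185.5)]
0.004 0 [np.float64(240.0), np.float64(274.6), np.float64(205.8), np.float64(225.8), np.float64(187.6)]
0.004 0.003 [np.float64(235.0), np.float64(269.4), np.float64(201.8), np.float64(221.8), np.float64(184.3)]
obs 239.5 270 204.2 222.4 186.6
col251 [(162, [84, 85, 87]), (163, [87, 89, 88]), (164, [97, 99, 98]), (165, [98, 101, 100]), (166, [119, 122, 120]), (167, [151, 156, 154]), (168, [168, 174, 175]), (169, [169, 176, 179]), (170, [167, 175, 178]), (171, [168, 176, 178]), (172, [168, 175, 178]), (173, [167, 173, 174]), (174, [155, 159, 157]), (175, [184, 187, 185]), (176, [187, 188, 187]), (177, [176, 177, 175]), (178, [199, 201, 200]), (179, [212, 214, 214]), (180, [213, 214, 214]), (181, [212, 213, 213]), (182, [213, 215, 214]), (183, [210, 212, 212]), (184, [179, 181, 180]), (185, [137, 140, 138]), (186, [104, 107, 105]), (187, [88, 90, 89]), (188, [87, 90, 88]), (189, [88, 91, 89]), (190, [88, 91, 89]), (191, [88, 91, 89])]
row 205 [206, 207, 207, 185, 159, 157, 160, 160, 161, 161, 161, 162, 162, 162, 163, 162, 162, 163, 164, 165, 163, 150, 131, 118, 100, 99, 99, 103, 110, 126, 148, 159, 159, 159, 160, 158, 159, 160, 160, 159, 160, 158, 159, 159, 159, 160, 157, 171, 197, 207, 208, 207, 209, 208, 209]
```

Request:
move_arm --rows '[{"delta_pos": [-0.0135,0.0085,0],"dr": [0,0,0],"gripper": -1},{"delta_pos": [0,0,0.15],"dr": [0,0,0],"gripper": -1},{"delta_pos": [0,0,0.1],"dr": [0,0,0],"gripper": -1},{"delta_pos": [0,0,0],"dr": [0,0,0],"gripper": -1},{"delta_pos": [0,0,0],"dr": [0,0,0],"gripper": -1}]'

```text
t: 20.25
position: [0.4717, 0.0398, 0.4105]
ee_rot: [180.0, -0.1, 5.4]
contact_force: [0.0, 0.1, -1.1]
gripper_width: 0.0435
finger_force: 55.0
```

```bash
python3 - <<'E'
from h import *
from rig import sensors,optics
s=sensors.read_state();show(s);print("case",tocase(s["position"]))
c=optics.capture("wrist"); pickle.dump(c,open("w13.pkl","wb"))
R=Ro.from_euler('xyz',s["ee_rot"],degrees=True).as_matrix()
for nm,q in(("lug",(.0085,0,.246)),("foot",(.005,0,.306))): print(nm,proj(c,s["position"]+R@np.array(q)).round(1))
for nm,q in(("bowout",(-.087,0,.09)),("bowin",(-.08,0,.0935)),("sL",(-.07,-.015,.09)),("sR",(-.07,.015,.09)),("loopc",(-.069,0,.0935)),("plate",(-.058,0,.0935))): print(nm,proj(c,cw(*q)).round(1))
g=c["frame"].max(2)
print('     '+' '.join("%3d"%v for v in range(225,281,2)))
for r in range(146,206,2): print(r,' '.join("%3d"%v for v in g[r,225:281:2]))
E
```

```text
20.25 [0.4717 0.0398 0.4105] [ 1.7998e+02 -8.0000e-02  5.4100e+00] [-3.6  6.8 97.3 -0.  75.9 81. ] F [ 0.   0.1 -1.1] w 0.0435 55.0
case [-0.07122497 -0.00228333  0.41048779]
lug [251.8 204.1]
foot [251.6 186. ]
bowout [249.  203.9]
bowin [248.9 197.8]
sL [265.3 186.2]
sR [232.5 186.3]
loopc [248.9 186.2]
plate [248.9 174.4]
     225 227 229 231 233 235 237 239 241 243 245 247 249 251 253 255 257 259 261 263 265 267 269 271 273 275 277 279
146 171 172 141 146 145 146 146 146 146 146 146 146 146 145 145 145 145 146 145 146 145 145 147 164 162 166 157 156
148 177 177 130 147 147 146 146 146 145 146 146 146 145 145 145 146 146 145 146 145 146 144 152 181 178 183 178 177
150 175 177 131 146 146 147 146 145 146 147 147 146 145 145 146 145 144 145 145 145 144 144 151 182 179 182 178 177
152 174 177 131 146 146 145 146 145 146 145 146 145 145 146 146 145 145 144 145 145 145 145 150 181 178 182 179 178
154 174 177 136 146 146 146 146 145 145 145 145 144 145 145 144 145 145 145 144 144 145 144 150 181 178 182 178 176
156 175 177 132 146 145 145 145 145 145 145 145 146 145 144 144 145 144 144 
[... 2123 characters left out ...]
 204
194 201 201 202 204 187 170 173 168 145 142  90  94  92  88  85  79 117 156 173 173 154 202 204 203 203 203 202 202
196 202 203 202 203 185 170 173 173 153  93  92  96  92  88  86  78  96 171 173 173 154 201 202 203 202 202 202 202
198 201 202 202 201 193 164 173 174 175 112  92  96  93  90  86  78 103 175 173 167 173 202 201 201 199 201 202 202
200 204 203 202 203 203 195 164 174 173 104  94  97  94  90  86  79  89 173 165 169 200 201 198 197 197 198 199 201
202 203 204 204 204 205 204 195 160 173 103  95  95  93  93  86  82  81 165 168 199 199 198 197 197 196 197 198 199
204 203 204 181 137 135 136 135 101 116  96  92  93  93 100  90  91  88  98 119 120 121 120 120 149 196 198 199 199
```

Request:
move_arm --rows '[{"delta_pos": [0,-0.002,0.04],"dr": [0,0,0],"gripper": -1},{"delta_pos": [0,0,0.05],"dr": [0,0,0],"gripper": -1},{"delta_pos": [0,0,0.05],"dr": [0,0,0],"gripper": -1},{"delta_pos": [0,0,0.05],"dr": [0,0,0],"gripper": -1},{"delta_pos": [0,0,0],"dr": [0,0,0],"gripper": -1}]'

```text
t: 20.92
position: [0.4712, 0.0409, 0.3704]
ee_rot: [-180.0, 0.1, 5.5]
contact_force: [-0.7, -0.2, -0.9]
gripper_width: 0.0432
finger_force: 55.0
```

Request:
move_arm --rows '[{"delta_pos": [0,0,0.05],"dr": [0,0,0],"gripper": -1},{"delta_pos": [0,0,0.05],"dr": [0,0,0],"gripper": -1},{"delta_pos": [0,0,0.025],"dr": [0,0,0],"gripper": -1},{"delta_pos": [0,0,0.01],"dr": [0,0,0],"gripper": -1},{"delta_pos": [0,0,0],"dr": [0,0,0],"gripper": -1}]'

```text
t: 21.55
position: [0.4716, 0.0408, 0.3446]
ee_rot: [180.0, 0.0, 5.5]
contact_force: [0.2, -0.6, -0.8]
gripper_width: 0.0432
finger_force: 55.0
```

Request:
move_arm --rows '[{"delta_pos": [0,0,0.01],"dr": [0,0,0],"gripper": -1},{"delta_pos": [0,0,0.01],"dr": [0,0,0],"gripper": -1},{"delta_pos": [0,0,0],"dr": [0,0,0],"gripper": -1}]'

```text
t: 21.92
position: [0.4715, 0.0408, 0.3405]
ee_rot: [-180.0, 0.0, 5.5]
contact_force: [-0.3, 0.1, -0.9]
gripper_width: 0.0433
finger_force: 55.0
```

Request:
move_arm --rows '[{"delta_pos": [0,0,0.006],"dr": [0,0,0],"gripper": -1},{"delta_pos": [0,0,0.006],"dr": [0,0,0],"gripper": -1},{"delta_pos": [0,0,0],"dr": [0,0,0],"gripper": -1}]'

```text
t: 22.3
position: [0.4717, 0.0409, 0.3401]
ee_rot: [180.0, -0.1, 5.5]
contact_force: [-2.7, 0.2, 10.0]
gripper_width: 0.0435
finger_force: 55.0
```

```bash
python3 - <<'E'
from h import *
from rig import sensors,optics
s=sensors.read_state();show(s);print("case",tocase(s["position"]))
c=optics.capture("wrist"); pickle.dump(c,open("w14.pkl","wb"))
R=Ro.from_euler('xyz',s["ee_rot"],degrees=True).as_matrix()
print([proj(c,s["position"]+R@np.array(q)).round(1).tolist() for q in((.0085,0,.246),(-.0035,0,.238))])
print([proj(c,cw(*q)).round(1).tolist() for q in((-.087,0,.09),(-.07,-.015,.0935),(-.07,.015,.0935))])
g=c["frame"].max(2)
print('     '+' '.join("%3d"%v for v in range(220,290,3)))
for r in range(180,240,3): print(r,' '.join("%3d"%v for v in g[r,220:290:3]))
E
```

```text
22.3 [0.4717 0.0409 0.3401] [ 1.7999e+02 -1.2000e-01  5.4800e+00] [ -3.5   9.8 104.1   0.   65.9  81. ] F [-2.7  0.2 10. ] w 0.0435 55.0
case [-0.07110012 -0.00120276  0.34006538]
[[251.7, 204.1], [251.7, 224.4]]
[[250.0, 234.7], [271.2, 214.5], [228.7, 214.5]]
     220 223 226 229 232 235 238 241 244 247 250 253 256 259 262 265 268 271 274 277 280 283 286 289
180 168 133 133 132 134 133 133 133 133 134 132 133 134 132 133 132 132 133 132 128 171 168 172 168
183 167 146 134 133 133 134 133 133 132 132 132 132 133 132 133 133 132 133 133 122 171 169 172 169
186 168 155 133 132 133 133 132 134 133 132 132 133 133 131 132 133 132 133 132 122 171 168 174 168
189 167 152 133 132 132 132 132 133 133 132 133 133 133 131 132 133 132 131 132 122 171 169 172 168
192 167 138 133 132 132 133 132 131 132 131 131 130 131 132 131 130 132 129 130 125 171 169 172 168
195 168 135 116 114 114 115 114 114 114 113 114 112 112 113 113 113 112 111 111 116 171 169 172 167
198 167 137  92  89  89  90  89  88  87  86  87  86  85  85  84  82  82  81  80  96 170 169 172 169
201 166 140  92  93  93  94  93  92  
[... 562 characters left out ...]

219  97 104 154 138 144 143 143 133 122 122 121 120 116 119 146 147 147 141 154 165 131 129 131 130
222 194 194 193 151 168 167 167 145  89  90  86  84  76 100 170 169 169 164 189 187 188 190 190 191
225 193 192 191 192 162 163 160 116  89  90  87  84  77  72 159 164 165 145 186 186 187 188 190 190
228 191 191 191 191 162 163 163 127  89  90  87  84  78  73 164 164 155 177 186 186 185 187 188 189
231 190 190 190 189 190 170 163 122  89  91  88  83  79  71 164 154 179 189 188 187 187 188 190 156
234 190 190 189 189 190 190 157 109  90  90  87  84  78  70 156 182 190 189 189 188 189 190 190 150
237 191 191 190 191 191 181 187 113  89  95 114 107  81  69 192 191 191 191 192 191 192 192 192 151
```

Request:
move_arm --rows '[{"delta_pos": [0,0,-0.006],"dr": [0,0,0],"gripper": -1},{"delta_pos": [0,0,0],"dr": [0,0,0],"gripper": 0.2},{"delta_pos": [0,0,0],"dr": [0,0,0],"gripper": 0.6},{"delta_pos": [0,0,0],"dr": [0,0,0],"gripper": 0.6},{"delta_pos": [0,0,0],"dr": [0,0,0],"gripper": 0.6}]'

```text
t: 22.98
position: [0.4716, 0.0408, 0.3392]
ee_rot: [-180.0, 0.0, 5.5]
contact_force: [-0.2, 0.3, -0.8]
gripper_width: 0.0745
finger_force: 0.0
```

Request:
move_arm --rows '[{"delta_pos": [0,0,0],"dr": [0,0,0],"gripper": 0.6},{"delta_pos": [0,0,-0.1],"dr": [0,0,0],"gripper": 0.6},{"delta_pos": [0,0,-0.25],"dr": [0,0,0],"gripper": 0.6},{"delta_pos": [0,0,-0.25],"dr": [0,0,0],"gripper": 0.6},{"delta_pos": [0,0,0],"dr": [0,0,0],"gripper": 0.6}]'

```text
t: 23.6
position: [0.4724, 0.0408, 0.4633]
ee_rot: [179.9, -0.5, 5.5]
contact_force: [-0.7, 0.5, 0.3]
gripper_width: 0.0756
finger_force: 0.0
```

```bash
python3 - <<'E'
from h import *
from rig import sensors,optics
s=sensors.read_state();show(s)
c=optics.capture("wrist"); pickle.dump(c,open("w15.pkl","wb"))
f=c["frame"].astype(int);m=((f[:,:,0]>110)&(f[:,:,1]<f[:,:,0]*.4)&(f[:,:,2]<f[:,:,0]*.4)).astype(np.uint8)
nn,l,st,ce=cv2.connectedComponentsWithStats(m)
for i in range(1,nn):
    if st[i,4]>60: print(st[i],ce[i].round(1))
# seated: origin z .0935 vs 5 mm high, head box extents
for z in(.0935,.1035):
    P=np.array([proj(c,cw(-.0687+a,-.0012+b,z+h)) for a in(-.006,.006) for b in(-.022,.022) for h in(.058,.074)]); print(z,P.min(0).round(1),P.max(0).round(1))
print([proj(c,cw(*q)).round(1).tolist() for q in((-.087,0,.09),(-.058,-.04,.128),(-.058,.04,.128))])
E
```

```text
23.6 [0.4724 0.0408 0.4633] [179.92  -0.5    5.48] [-3.5  5.1 91.6 -0.  82.7 81. ] F [-0.7  0.5  0.3] w 0.0756 0.0
[225 187  50  14 671] [249.7 193.6]
0.0935 [224.8 184.1] [277.1 202.6]
0.1035 [223.9 187.1] [278.  206.3]
[[249.7, 191.5], [291.7, 173.1], [207.4, 173.1]]
```

```bash
python3 -c "
from rig import robot
print(robot.sign_off())"
```

```text
the job is handed in; nothing more can be done
None
```

The hasp is closed over the staple, and the pin was laid in the rest, taken again by its head and dropped upright into the loop with its lug seated and released. The job was handed in at about 24 s, with the other items left untouched.

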